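# Turn over a dental model and clamp it in the scan holder

### The job

Of the three dental models on the bench, the one lying teeth down is next for scanning. Turn it teeth up and set it on the bed of the model holder, rounded front against the two stop pins and flat heel towards the sliding jaw, close the jaw on it so that it is held snug but not crushed, and turn the T-bar knob clockwise as far as it goes to lock the jaw. Leave the other two models where they are.

Things in the scene. Friction and masses are not known exactly. Their poses are not given: they have to be found in the camera images.
- model: The only model that starts teeth down: tan, 58 x 56 x 29 mm (x, y, z), 0.06 to 0.13 kg. Base 18 mm thick, upright sides; teeth above it in a horseshoe up to 29 mm, set in from the sides. Origin: on the flat underside, mid-width, 27 mm from the heel; +x to the flat heel, +z through the teeth. It starts with z down, underside 29 mm up; the heel then points to the right (-y), turned 0.1 to 0.65 rad towards the robot (-x).
- model_front (a point): Model: middle of its round front at the underside (body x = -31 mm). The outline from above: flat heel across x = +27 mm, straight parallel sides 56 mm apart from there to x = -3 mm, then a half circle of radius 28 mm. Stood on its heel face (18 x 56 mm, base only, the teeth clear of the ground) the model is steady. Its underside shows two flush steel discs.
- model_b: Another model of the same shape and size, lying teeth up; same origin and axes. Must stay where it is.
- model_c: A third model of the same shape and size, lying teeth up; same origin and axes. Must stay where it is.
- seat (a point): Fixed point on the holder's bed where the model's origin must come, axes parallel to the seated model's: x along the bed from the pins to the jaw, to the left (+y) within 0.3 rad. The bed: a level rail, top 30 mm above the bench, 48 mm wide, x -52 to +138 mm, on a foot plate 76 mm wide and 8 mm thick, x -60 to +146 mm.
- front_stop (a point): Fixed point on the bed at x = -31 mm of the seat, where model_front must come. Two smooth stop pins, 8 mm across and 12 mm high, stand at x = -28 mm, y = -20 and +20 mm of the seat; the round front rests against both and is centred by them. Behind them (x -48 to -34 mm) an end block rises 8 mm above the bed.
- jaw (a joint): Sliding jaw, m: its face is at x = 19 mm + this value of the seat. Range 0 to 0.045; 0.008 when it touches the heel of a seated model; starts open at 0.022 to 0.040. Slides with about 2 N of friction, stays where left, braked by the knob. Smooth face 36 mm wide, 1 to 16 mm above the bed; the carriage behind it is 72 mm long, 58 mm wide, its top 14 mm above the bed.
- knob (a joint): Angle of the clamp knob on the carriage, rad: 0 loose, grows clockwise seen from above to its stop at 1.4, locked; starts at 0 to 0.2. From about 0.6 it brakes the jaw, more and more. Stays where it is left; turns with 0.1 to 0.2 N m.
- knob_grip (a point): Centre of the knob's T-bar, on the vertical knob axis, 77 mm above the bench, 48 mm behind the jaw's face; it moves with the jaw. The bar is 44 mm long, 10 mm thick, 18 mm high; grip it across its thickness. It lies along this point's x: at 0 rad 0.70 rad counter-clockwise (from above) of the seat's x, at 1.4 rad 0.70 rad clockwise of it.
There are look-alikes about, which are no part of the job. Of the things that look like the part that bears seat, the larger one is meant. What is shaped like the model but black is not meant.

How it is judged:
By the outcome, as a careful person would: the job done as asked, in the order asked, and still so for the second after the job is handed in, with the robot touching nothing.
It also fails if it takes over 66 s, if anything falls off the work surface, if the arm or the gripper's body presses on something with over 40 N, if the wrist force passes 120 N, or if a joint passes its speed limit or range.

### The arm

A 6-joint arm with a two-finger parallel gripper is mounted at the origin on a cart in front of the work surface, level with it; the furniture and walls round the work are solid. World frame = base frame: x ahead of the robot, y to its left, z up, the work surface at z = 0. Lengths are in m, angles in rad, forces in N, time in s.
With the tool pointing down it reaches from about 0.25 to 0.725 m from the base axis. Payload 4 kg.
Tool frame: the origin (TCP) lies at the very end of the fingers, on their centre line; the grasp point (between the pads) lies env.grasp_offset behind it (env.grasp_offset is the distance from the TCP to the grasp point, in m); z points along the fingers, y is the line along which they close (so a half turn about z gives the same grasp; the last joint's range is limited). The gripper opens to 85 mm and grips with 20 to 120 N. Pads are 22 mm wide; open, the fingers measure 114 mm over their backs; the gripper's body (76 mm by 85 mm) begins 54 mm behind the grasp point. The pads swing forward as they close: fully open they stand 13 mm farther back than shut.
Start: joints at [1.317, 0.241, 0.005, 1.335, 0, 1.571], TCP at [0.126, 0.484, 0.231] pointing down, gripper open.
Joint ranges: [-2.72, 2.72], [-1.05, 1.87], [-1.09, 1.28], [-1.99, 2.15], [-1.42, 1.44], [-3.14, 3.14]. Speed limits (rad/s): [2.79, 2.79, 3.14, 3.14, 3.14, 3.14].

### API

Orientations are given as a 3x3 rotation matrix whose columns are the frame's x, y, z axes.
In Python, from cell import env, cams, workorder gives the robot as it stands.
- The arm moves only by the tool carry_out, never from a script. Its argument "commands" is a list of rows, each an object with "hand": the opening, from -1 (shut) to 1 (fully open); "offset": the shift along the world's x, y, z normalised to -1 to 1, where 1 is 0.2 m, a list of three; "yaw": the turn about the world's z normalised to -1 to 1, where 1 is 60 degrees. In form: [{"hand": hand, "offset": [dx, dy, dz], "yaw": yaw}, ...]. A call has exactly 5 rows; each row is the pose to reach, as a shift and turn from the pose commanded when the call began; what a row does not reach only later rows make up. A row lasts 1/10 s, in which the tool goes at most 50 mm and 8.59 degrees, less where a joint would pass 70% of its speed; a pose out of reach is approached as far as the arm can. A call with a number of a shift or a turn outside -1 to 1 is refused whole. A call with a gripper value outside its range is refused whole. The fingers move at their own pace and stop on an object; "squeeze" is the grip in N (left out, the last holds). Time passes only in rows, so rows that repeat a pose let the fingers close, or fill a call up. It gives the time, the measured TCP pose, the force, the opening and the grip force at its end, in the units of the state.
- env.sense(): the state, without advancing time (a new reading comes with each control period).
- cams.grab_frame(name): name is "side" or "top"; returns the picture (384x512x3 uint8, red, green, blue); there is no depth.
- cams.camera_info(name): a dict with "vfov" (degrees; the focal length in pixels is half the picture's height over the tangent of half this angle, whatever the lens; pixels are square), "cx", "cy" (the principal point, pixels), "camera_from_world" (4x4, takes a point from world to camera coordinates). Camera axes: x right, y up, looking along -z (the intrinsics and any distortion apply to the point x, -y, -z); pixel columns grow to the right and rows downward; lengths in m; the calibration is good to about 2 mm. A picture is of the moment at which its call begins. camera_info takes no time and is no camera call.
- workorder.finish_job(): hands the job in; it is judged then, once.
The state is a dict: "t": time; "joints": joint angles; "qd": joint speeds; "effort": joint torques, N m; "eef_pos": TCP position; "ee_rot": TCP orientation; "contact_force": force on the tool from outside, world axes, zero at the start; "torque": the same for the moment, N m; "opening": finger opening in m; "finger_force": force on a finger pad.
Only numpy, scipy, OpenCV 4.12 (cv2) and the standard library are available. Lean on these libraries where they do the work, as an engineer would, in place of code of your own. Each camera call takes 0.05 s, during which the arm holds its last target. There are 200 camera calls.

## Working session

There is one attempt and no reset: what is moved stays moved. The work goes in short steps, Python scripts to look and compute and a tool call to move; the robot and the scene stay as the last step left them, time stands still between calls to the robot, and variables do not carry over. Pictures are saved under pics/ and viewed, at most 10 in all, crops included, and the job is handed in when it is done.

Besides the shell and the picture viewer there is one more tool, called after "Call:" in YAML: its name, and indented under it one key for each argument. carry_out: Moves the arm, as the interface text tells. Scaled input: -1 to 1 covers 0.2 m each way for a shift and 60 degrees each way for a turn. Its arguments: {"type":"object","properties":{"commands":{"type":"array"},"squeeze":{"type":"number"}},"required":["commands"]}

```bash
ls; mkdir -p pics; python3 - <<'E'
from cell import env,cams,workorder
import cv2,numpy as np
for n in("top","side"):
    f=cams.grab_frame(n); cv2.imwrite(f"pics/{n}0.png",cv2.resize(f[:,:,::-1],(800,600),interpolation=cv2.INTER_CUBIC)); cv2.imwrite(f"{n}.png",f[:,:,::-1])
    i=cams.camera_info(n); print(n,{k:(np.round(v,3).tolist()) if not isinstance(v,str) else v for k,v in i.items()})
s=env.sense(); print(s, env.grasp_offset)
E
```

```text
pics
top {'vfov': 49.834, 'cx': 253.982, 'cy': 183.598, 'camera_from_world': [[0.011, -1.0, 0.019, -0.115], [0.99, 0.014, 0.139, -0.506], [-0.139, 0.017, 0.99, -1.149], [0.0, 0.0, 0.0, 1.0]]}
side {'vfov': 42.548, 'cx': 246.265, 'cy': 186.874, 'camera_from_world': [[-0.969, -0.248, 0.011, 0.462], [0.127, -0.457, 0.88, -0.173], [-0.213, 0.854, 0.474, -0.952], [0.0, 0.0, 0.0, 1.0]]}
{'t': 0.1, 'joints': array([1.31695215e+00, 2.41333648e-01, 3.85616362e-03, 1.33518987e+00,
       3.09968687e-06, 1.57084238e+00]), 'qd': array([-0.00129083, -0.00214075,  0.00572691, -0.0003353 ,  0.00030243,
        0.00077822]), 'effort': array([ 5.22384516e-05, -3.73138118e+01,  2.53009808e+01,  1.08355997e-02,
       -4.82785174e-05,  6.82610874e-06]), 'eef_pos': array([0.12542111, 0.48343242, 0.2305029 ]), 'ee_rot': array([[-9.67942633e-01,  2.51170930e-01, -4.72865661e-04],
       [ 2.51171375e-01,  9.67940940e-01, -1.81029118e-03],
       [ 3.01351358e-06, -1.87102833e-03, -9.99998250e-01]]), 'contact_force': array([0.17013264, 0.87873673, 0.21976958]), 'torque': array([-0.04916252, -0.01577394,  0.00769786]), 'finger_force': 0.0, 'opening': 0.08571308285290064} 0.0187
```

View pics/top0.png

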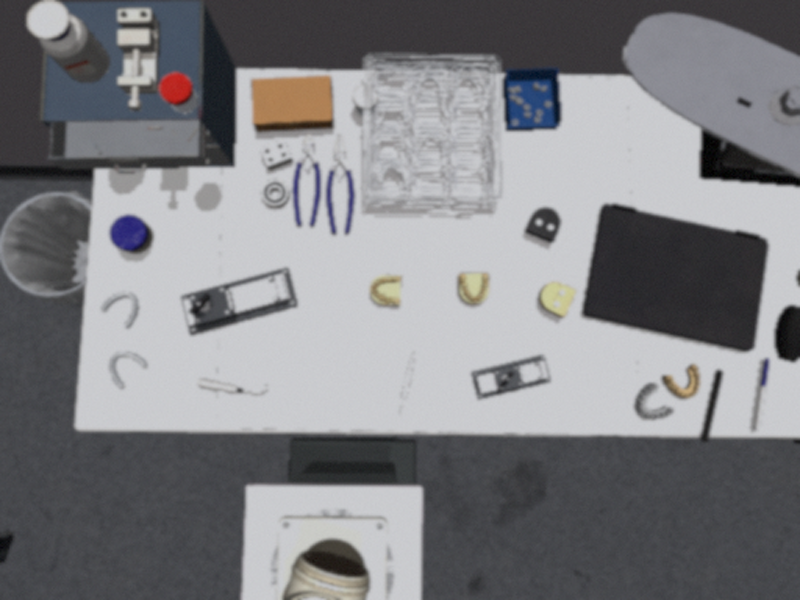

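View pics/side0.png

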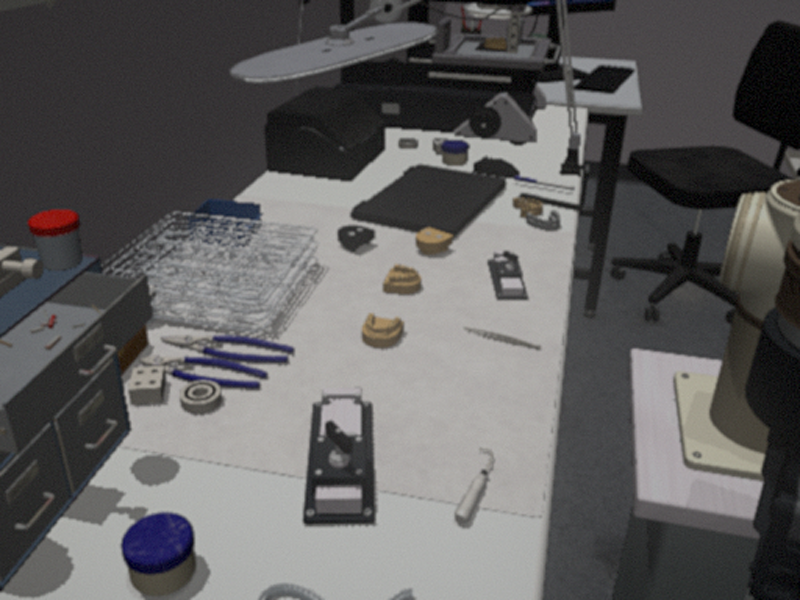

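Candidates, in 800x600 top-view pixels:
- **Models:** yellow with discs at (557,298), which is teeth down and the one I want. The models at (386,291) and (474,288) are teeth up. The one at (545,224) is black and not meant.
- **Holders:** the large one at (240,300) is meant. The small one at (510,376) is a look-alike.

Next I'll measure these and check with a close crop.

```bash
cat > h.py <<'E'
import numpy as np,cv2
from cell import env,cams
def f(n): 
    i=cams.camera_info(n); return i,192/np.tan(np.radians(i["vfov"])/2)
def ray(n,uv):
    i,fl=f(n);T=np.array(i["camera_from_world"]);R=T[:3,:3];o=-R.T@T[:3,3]
    uv=np.atleast_2d(uv).astype(float)
    d=np.c_[(uv[:,0]-i["cx"])/fl,-(uv[:,1]-i["cy"])/fl,-np.ones(len(uv))]@R
    return o,d
def plane(n,uv,z):
    o,d=ray(n,uv);return o+d*((z-o[2])/d[:,2])[:,None]
def proj(n,p):
    i,fl=f(n);T=np.array(i["camera_from_world"]);c=np.atleast_2d(p)@T[:3,:3].T+T[:3,3]
    return np.c_[i["cx"]-fl*c[:,0]/c[:,2],i["cy"]+fl*c[:,1]/c[:,2]]
def img(n): return cams.grab_frame(n)
def tan(im,lo=(15,60,90),hi=(40,255,255)):
    m=cv2.inRange(cv2.cvtColor(im,cv2.COLOR_RGB2HSV),lo,hi);return m
def two(uvt,uvs):
    o1,d1=ray("top",uvt);o2,d2=ray("side",uvs);A=np.c_[d1[0],-d2[0]]
    s=np.linalg.lstsq(A,o2-o1,rcond=None)[0];a=o1+s[0]*d1[0];b=o2+s[1]*d2[0];return (a+b)/2,np.linalg.norm(a-b)
E
python3 - <<'E'
from h import *
im=cv2.imread("top.png")[:,:,::-1].copy()
m=tan(im,(10,35,100))
n,l,st,c=cv2.connectedComponentsWithStats(m)
for k in range(1,n):
    if 60<st[k,4]<2000 and 180<c[k][0]<400 and 150<c[k][1]<230:
        cs=cv2.findContours((l==k).astype('u1'),0,1)[0][0]
        w=plane("top",cs[:,0],0.029)[:,:2]*1000
        print(c[k],st[k],plane("top",c[k],.029)*1000,cv2.minAreaRect(w.astype('f4')))
a=cv2.resize(im[155:235,110:200],None,fx=4.4,fy=4.4,interpolation=cv2.INTER_CUBIC)
b=cv2.resize(im[155:235,325:375],None,fx=4.4,fy=4.4,interpolation=cv2.INTER_CUBIC)
s=cv2.imread("side.png")[:,:,::-1]
q=cv2.resize(s[245:338,190:245],(208,352),interpolation=cv2.INTER_CUBIC)
cv2.imwrite("pics/crop1.png",np.hstack([a[:352],b[:352],q[:352]])[:,:800,::-1])
E
```

```text
[302.86585366 183.60670732] [294 175  19  20 328] [[ 510.02686023 -250.22829182   29.        ]] ((507.66021728515625, -250.68992614746094), (52.28935241699219, 55.9103889465332), 89.87523651123047)
[246.75895765 185.48208469] [237 177  20  19 307] [[502.32373825 -88.14464895  29.        ]] ((500.887451171875, -87.45941162109375), (52.32524871826172, 54.84111022949219), 0.8111234903335571)
[355.88343558 190.56748466] [345 181  23  22 326] [[ 491.83244976 -403.74976088   29.        ]] ((493.29522705078125, -401.9461669921875), (57.97900390625, 57.11201858520508), 65.70938110351562)
```

View pics/crop1.png

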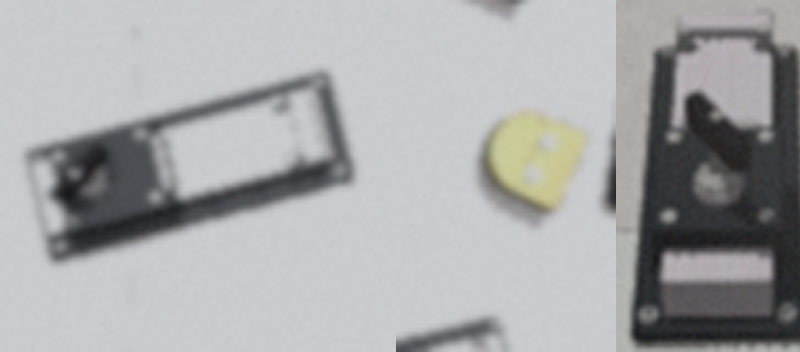

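The crop shows the chosen model with two discs, front to the left and heel to the right and towards the robot. The big holder has its pins at the right end and its jaw at the left. Now the holder pose.

```bash
python3 - <<'E'
from h import *
c=np.array([[328,70],[352,178],[28,152],[52,262]])/4.4+[110,155]-0.4
w=plane("top",c,.008)*1000;print(w.round(1))
r=(w[0]+w[1])/2;l=(w[2]+w[3])/2
d=l-r;print("len",np.hypot(*d[:2]),"wid",np.linalg.norm(w[0]-w[1]),np.linalg.norm(w[2]-w[3]))
u=d/np.linalg.norm(d);ang=np.arctan2(u[1],u[0])
a2=[np.arctan2(*(w[k]-w[k-2])[[1,0]]) for k in (2,3)]
mid=(l+r)/2;seat=mid-43*u;print("ang",ang,a2,"seat",seat,"rightend",r)
v=np.array([-u[1],u[0],0])
for n,x,y,z in [("P start",-86,0,58),("pin1",-28,20,42),("pin2",-28,-20,42)]:
    p=seat+x*u+y*v;p[2]=z;print(n,p.round(1),proj("top",p/1000).round(1),((proj("top",p/1000)-[110,155])*4.4).round())
# knob: dark bar ends; check vs crop
p=plane("top",np.array([[80,180]])/4.4+[110,155],.077)*1000;q=(p-seat)[0];print("knob s-frame",q@u,q@v)
p=plane("top",np.array([[163,160],[172,192]])/4.4+[110,155],.046)*1000;print("jawface",(p-seat)@u)
E
```

```text
[[547.   96.5   8. ]
 [474.7  78.1   8. ]
 [489.2 292.5   8. ]
 [416.6 272.7   8. ]]
len 203.73095401902506 wid 74.63068898187369 75.1800663981603
ang 1.8593535648866186 [np.float64(1.8579077780831268), np.float64(1.8608089324265975)] seat [494.1209297  143.73358778   8.        ] rightend [510.87224377  87.30187808   8.        ]
P start [518.6  61.3  58. ] [[193.7 177.6]] [[368. 100.]]
pin1 [482.9 111.2  42. ] [[176.4 190.7]] [[292. 157.]]
pin2 [521.3 122.6  42. ] [[172.9 177.3]] [[277.  98.]]
knob s-frame 97.70393932754247 3.9502821495185834
jawface [51.34597526 50.7662697 ]
```

Call:
carry_out:
  commands:
    - {"hand": 1,"offset": [0.9,-0.9,0],"yaw": 0.67}
    - {"hand": 1,"offset": [0.9,-0.9,0],"yaw": 0.67}
    - {"hand": 1,"offset": [0.9,-0.9,0],"yaw": 0.67}
    - {"hand": 1,"offset": [0.9,-0.9,0],"yaw": 0.67}
    - {"hand": 1,"offset": [0.9,-0.9,0],"yaw": 0.67}
  squeeze: 25

```text
t: 0.6
eef_pos: [0.2806, 0.3292, 0.231]
ee_rot: [[-0.92, -0.392, -0.0], [-0.392, 0.92, -0.001], [0.001, -0.0, -1.0]]
contact_force: [1.2, 0.9, 0.2]
opening: 0.0854
finger_force: 0.0
```

Call:
carry_out:
  commands:
    - {"hand": 1,"offset": [0.9,-0.9,0],"yaw": 0.67}
    - {"hand": 1,"offset": [0.9,-0.9,0],"yaw": 0.67}
    - {"hand": 1,"offset": [0.9,-0.9,0],"yaw": 0.67}
    - {"hand": 1,"offset": [0.9,-0.9,0],"yaw": 0.67}
    - {"hand": 1,"offset": [0.9,-0.9,0],"yaw": 0.67}

```text
t: 1.1
eef_pos: [0.4301, 0.1809, 0.2311]
ee_rot: [[-0.51, -0.86, -0.001], [-0.86, 0.51, -0.0], [0.0, 0.0, -1.0]]
contact_force: [0.3, 0.4, -0.9]
opening: 0.0855
finger_force: 0.0
```

Call:
carry_out:
  commands:
    - {"hand": 1,"offset": [0,-1,0],"yaw": 0}
    - {"hand": 1,"offset": [0,-1,0],"yaw": 0}
    - {"hand": 1,"offset": [0,-1,0],"yaw": 0}
    - {"hand": 1,"offset": [0,-1,0],"yaw": 0}
    - {"hand": 1,"offset": [0,-1,0],"yaw": 0}

```text
t: 1.6
eef_pos: [0.4288, -0.023, 0.2311]
ee_rot: [[-0.523, -0.852, -0.001], [-0.852, 0.523, -0.002], [0.002, -0.0, -1.0]]
contact_force: [-0.1, 0.6, -0.3]
opening: 0.0852
finger_force: 0.0
```

Call:
carry_out:
  commands:
    - {"hand": 1,"offset": [0,-1,0],"yaw": 0}
    - {"hand": 1,"offset": [0,-1,0],"yaw": 0}
    - {"hand": 1,"offset": [0,-1,0],"yaw": 0}
    - {"hand": 1,"offset": [0,-1,0],"yaw": 0}
    - {"hand": 1,"offset": [0,-1,0],"yaw": 0}

```text
t: 2.1
eef_pos: [0.4293, -0.2221, 0.2307]
ee_rot: [[-0.521, -0.854, -0.0], [-0.854, 0.521, -0.002], [0.001, -0.001, -1.0]]
contact_force: [0.1, -0.1, -0.3]
opening: 0.0855
finger_force: 0.0
```

Call:
carry_out:
  commands:
    - {"hand": 1,"offset": [0,-0.68,-0.6],"yaw": 0}
    - {"hand": 1,"offset": [0,-0.68,-0.6],"yaw": 0}
    - {"hand": 1,"offset": [0,-0.68,-0.6],"yaw": 0}
    - {"hand": 1,"offset": [0,-0.68,-0.6],"yaw": 0}
    - {"hand": 1,"offset": [0,-0.68,-0.6],"yaw": 0}

```text
t: 2.6
eef_pos: [0.4277, -0.3533, 0.107]
ee_rot: [[-0.517, -0.856, -0.006], [-0.856, 0.517, 0.004], [-0.001, 0.007, -1.0]]
contact_force: [-0.5, 0.6, -1.1]
opening: 0.0852
finger_force: 0.0
```

Call:
carry_out:
  commands:
    - {"hand": 1,"offset": [0.3,-0.29,-0.1],"yaw": 0.117}
    - {"hand": 1,"offset": [0.3,-0.29,-0.1],"yaw": 0.117}
    - {"hand": 1,"offset": [0.3,-0.29,-0.1],"yaw": 0.117}
    - {"hand": 1,"offset": [0.3,-0.29,-0.1],"yaw": 0.117}
    - {"hand": 1,"offset": [0.3,-0.29,-0.1],"yaw": 0.117}

```text
t: 3.1
eef_pos: [0.4895, -0.4099, 0.0921]
ee_rot: [[-0.405, -0.914, -0.0], [-0.914, 0.405, 0.001], [-0.0, 0.0, -1.0]]
contact_force: [-0.3, 0.1, -0.3]
opening: 0.0858
finger_force: 0.0
```

```bash
python3 - <<'E'
from h import *
s=env.sense();print(s["eef_pos"]*1000,np.degrees(np.arctan2(s["ee_rot"][1,0],s["ee_rot"][0,0]))%360)
t=img("top");d=img("side")
print(proj("top",s["eef_pos"]),proj("side",s["eef_pos"]),proj("side",[.4925,-.4038,.029]))
u,v=proj("side",[.4884,-.4129,.04])[0].astype(int)
a=cv2.resize(d[max(0,v-50):v+40,u-50:u+50],(445,400),interpolation=cv2.INTER_CUBIC)
b=cv2.resize(t[155:225,320:382],(355,400),interpolation=cv2.INTER_CUBIC)
cv2.imwrite("pics/c2.png",np.hstack([a,b])[:,:,::-1])
E
```

```text
[ 489.51951327 -409.88646168   92.1303024 ] 246.1156719091368
[[364.18666803 188.62792275]] [[279.0294647 129.8767659]] [[276.62658428 151.518516  ]]
```

View pics/c2.png

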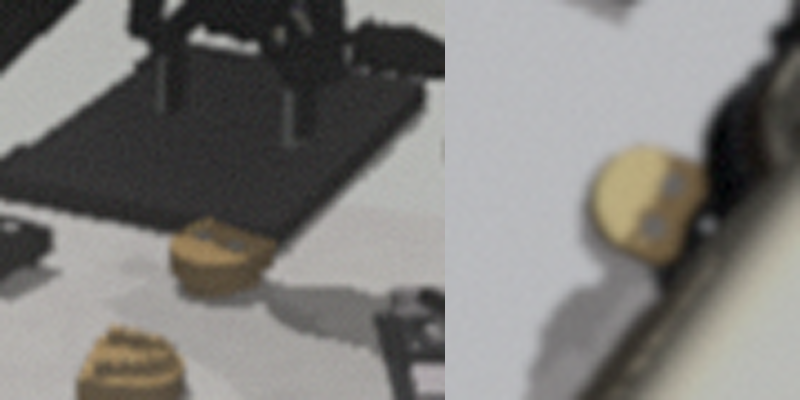

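The fingers straddle the model and the grasp line is well placed, with the black pad clear of the outer finger. Descending to grip.

Call:
carry_out:
  commands:
    - {"hand": 1,"offset": [0,-0.015,-0.2],"yaw": 0}
    - {"hand": 1,"offset": [0,-0.015,-0.34],"yaw": 0}
    - {"hand": 1,"offset": [0,-0.015,-0.42],"yaw": 0}
    - {"hand": 1,"offset": [0,-0.015,-0.42],"yaw": 0}
    - {"hand": 0.2,"offset": [0,-0.015,-0.42],"yaw": 0}

```text
t: 3.7
eef_pos: [0.4895, -0.4144, 0.0085]
ee_rot: [[-0.406, -0.914, 0.001], [-0.914, 0.406, -0.0], [0.0, -0.001, -1.0]]
contact_force: [0.4, -0.6, 0.2]
opening: 0.0733
finger_force: 0.0
```

Call:
carry_out:
  commands:
    - {"hand": 0.2,"offset": [0,0,0],"yaw": 0}
    - {"hand": 0.2,"offset": [0,0,0],"yaw": 0}
    - {"hand": 0.2,"offset": [0,0,0],"yaw": 0}
    - {"hand": 0.2,"offset": [0,0,0],"yaw": 0}
    - {"hand": 0.2,"offset": [0,0,0],"yaw": 0}

```text
t: 4.2
eef_pos: [0.4906, -0.4157, 0.0098]
ee_rot: [[-0.406, -0.914, 0.003], [-0.914, 0.406, -0.003], [0.001, -0.004, -1.0]]
contact_force: [-0.2, 0.1, 7.0]
opening: 0.0555
finger_force: 27.4
```

Call:
carry_out:
  commands:
    - {"hand": 0.2,"offset": [0,0,0.1],"yaw": 0}
    - {"hand": 0.2,"offset": [0,0,0.3],"yaw": 0}
    - {"hand": 0.2,"offset": [0,0,0.5],"yaw": 0}
    - {"hand": 0.2,"offset": [-0.1,0.2,0.6],"yaw": 0}
    - {"hand": 0.2,"offset": [-0.2,0.4,0.6],"yaw": 0.1}

```text
t: 4.7
eef_pos: [0.4518, -0.3363, 0.1316]
ee_rot: [[-0.307, -0.952, 0.008], [-0.952, 0.307, -0.005], [0.003, -0.009, -1.0]]
contact_force: [0.4, 0.1, -0.6]
opening: 0.0551
finger_force: 27.2
```

```bash
python3 - <<'E'
from h import *
s=env.sense();print(s["eef_pos"]*1000,s["opening"],s["finger_force"],s["contact_force"])
t=img("top");d=img("side")
u,v=proj("side",s["eef_pos"])[0].astype(int)
a=cv2.resize(d[max(0,v-50):v+50,u-50:u+50],(400,400),interpolation=cv2.INTER_CUBIC)
u,v=proj("top",s["eef_pos"])[0].astype(int)
b=cv2.resize(t[v-40:v+40,u-40:u+40],(400,400),interpolation=cv2.INTER_CUBIC)
cv2.imwrite("pics/c3.png",np.hstack([a,b])[:,:,::-1])
E
```

```text
[ 451.80712252 -336.33099079  131.64430417] 0.055069532931284394 27.248580660670996 [ 0.35312882  0.13738875 -0.56016747]
```

View pics/c3.png

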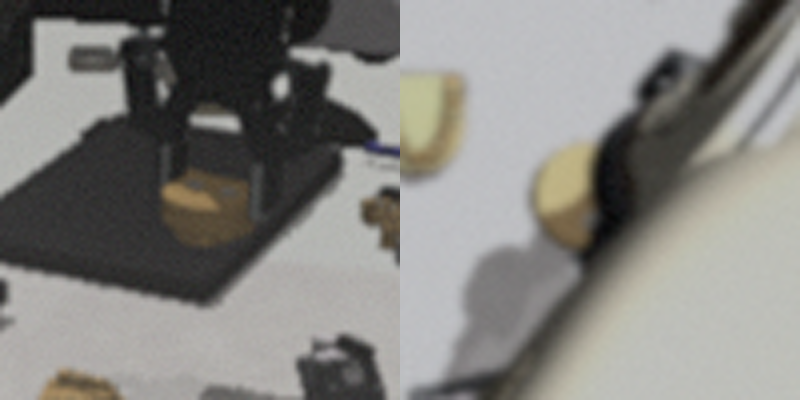

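Call:
carry_out:
  commands:
    - {"hand": 0.2,"offset": [0.1,0.2,0],"yaw": 0.1}
    - {"hand": 0.2,"offset": [0.15,0.4,0],"yaw": 0.2}
    - {"hand": 0.2,"offset": [0.2,0.6,0],"yaw": 0.3}
    - {"hand": 0.2,"offset": [0.3,0.8,0],"yaw": 0.45}
    - {"hand": 0.2,"offset": [0.32,1.0,0],"yaw": 0.57}

```text
t: 5.3
eef_pos: [0.5154, -0.1332, 0.1277]
ee_rot: [[0.285, -0.959, 0.003], [-0.959, -0.285, -0.0], [0.001, -0.002, -1.0]]
contact_force: [0.6, 0.1, -1.7]
opening: 0.0553
finger_force: 27.3
```

Call:
carry_out:
  commands:
    - {"hand": 0.2,"offset": [0,0.2,0],"yaw": 0}
    - {"hand": 0.2,"offset": [0,0.4,0],"yaw": 0}
    - {"hand": 0.2,"offset": [0,0.6,0],"yaw": 0}
    - {"hand": 0.2,"offset": [0,0.8,0],"yaw": 0}
    - {"hand": 0.2,"offset": [0,1.0,-0.1],"yaw": 0}

```text
t: 5.8
eef_pos: [0.516, 0.0672, 0.1099]
ee_rot: [[0.279, -0.96, 0.007], [-0.96, -0.279, 0.001], [0.001, -0.007, -1.0]]
contact_force: [2.4, 0.5, -1.2]
opening: 0.0554
finger_force: 27.3
```

Call:
carry_out:
  commands:
    - {"hand": 0.2,"offset": [0,0,-0.1],"yaw": 0}
    - {"hand": 0.2,"offset": [0,0,-0.16],"yaw": 0}
    - {"hand": 0.2,"offset": [0,0,-0.16],"yaw": 0}
    - {"hand": 0.2,"offset": [0,0,-0.16],"yaw": 0}
    - {"hand": 0.2,"offset": [0,0,-0.16],"yaw": 0}

```text
t: 6.3
eef_pos: [0.5144, 0.0646, 0.0763]
ee_rot: [[0.278, -0.961, 0.002], [-0.961, -0.278, 0.0], [0.0, -0.002, -1.0]]
contact_force: [0.7, -0.7, -0.5]
opening: 0.0553
finger_force: 27.2
```

Call:
carry_out:
  commands:
    - {"hand": 0.2,"offset": [-0.007,0.025,-0.06],"yaw": 0}
    - {"hand": 0.2,"offset": [-0.007,0.025,-0.12],"yaw": 0}
    - {"hand": 0.2,"offset": [-0.007,0.025,-0.15],"yaw": 0}
    - {"hand": 0.2,"offset": [-0.007,0.025,-0.18],"yaw": 0}
    - {"hand": 0.2,"offset": [-0.007,0.025,-0.2],"yaw": 0}
  squeeze: 20

```text
t: 6.8
eef_pos: [0.513, 0.0673, 0.0366]
ee_rot: [[0.278, -0.961, 0.002], [-0.961, -0.278, -0.007], [0.007, -0.001, -1.0]]
contact_force: [-3.2, -11.7, 15.2]
opening: 0.0554
finger_force: 31.9
```

Call:
carry_out:
  commands:
    - {"hand": 0.2,"offset": [0,0,-0.015],"yaw": 0}
    - {"hand": 0.2,"offset": [0,0,-0.03],"yaw": 0}
    - {"hand": 0.2,"offset": [0,0,-0.045],"yaw": 0}
    - {"hand": 0.2,"offset": [0,0,-0.06],"yaw": 0}
    - {"hand": 0.2,"offset": [0,0,-0.06],"yaw": 0}

```text
t: 7.3
eef_pos: [0.5132, 0.0664, 0.0246]
ee_rot: [[0.277, -0.961, 0.003], [-0.961, -0.277, -0.008], [0.008, -0.001, -1.0]]
contact_force: [-1.2, -12.5, 10.3]
opening: 0.0552
finger_force: 35.7
```

```bash
python3 - <<'E'
from h import *
s=env.sense();print(s["eef_pos"]*1000,s["opening"],s["finger_force"],s["contact_force"])
d=img("side")
u,v=proj("side",s["eef_pos"])[0].astype(int)
a=cv2.resize(d[max(0,v-60):v+60,u-60:u+60],(600,600),interpolation=cv2.INTER_CUBIC)
cv2.imwrite("pics/c4.png",a[:,:,::-1])
E
```

```text
[513.21138923  66.36206781  24.56461901] 0.05518674464582766 35.693379789590836 [ -1.15204427 -12.45257914  10.32362276]
```

View pics/c4.png

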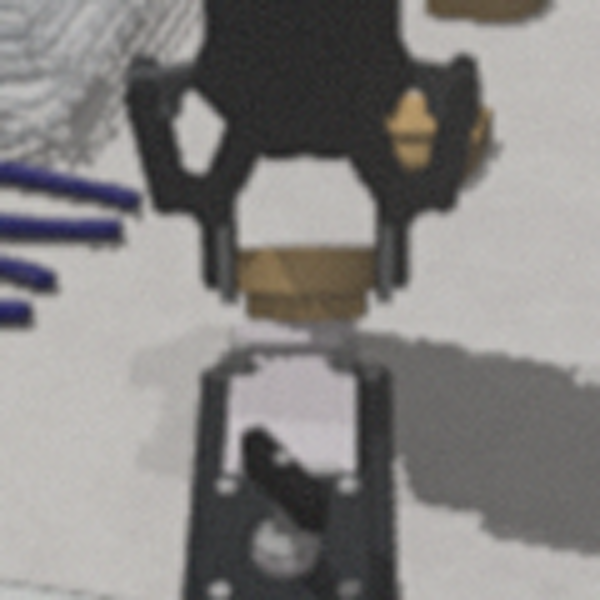

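The front is being lifted: the underside has turned out of view, so it's past about 30°. I'll keep going down and then left.

Call:
carry_out:
  commands:
    - {"hand": 0.2,"offset": [0,0,-0.015],"yaw": 0}
    - {"hand": 0.2,"offset": [0,0,-0.035],"yaw": 0}
    - {"hand": 0.2,"offset": [-0.005,0.015,-0.035],"yaw": 0}
    - {"hand": 0.2,"offset": [-0.009,0.03,-0.035],"yaw": 0}
    - {"hand": 0.2,"offset": [-0.009,0.03,-0.035],"yaw": 0}

```text
t: 7.85
eef_pos: [0.5129, 0.0671, 0.0178]
ee_rot: [[0.274, -0.962, 0.006], [-0.962, -0.274, -0.02], [0.021, -0.0, -1.0]]
contact_force: [2.9, -27.0, 9.6]
opening: 0.0553
finger_force: 37.5
```

Call:
carry_out:
  commands:
    - {"hand": 0.2,"offset": [-0.004,0.015,0],"yaw": 0}
    - {"hand": 0.2,"offset": [-0.009,0.03,0],"yaw": 0}
    - {"hand": 0.2,"offset": [-0.012,0.04,0],"yaw": 0}
    - {"hand": 0.2,"offset": [-0.012,0.04,0],"yaw": 0}
    - {"hand": 0.2,"offset": [-0.012,0.04,0],"yaw": 0}

```text
t: 8.35
eef_pos: [0.5124, 0.0718, 0.0183]
ee_rot: [[0.27, -0.963, 0.01], [-0.962, -0.271, -0.026], [0.027, -0.002, -1.0]]
contact_force: [6.5, -36.4, 9.2]
opening: 0.0556
finger_force: 38.3
```

```bash
python3 - <<'E'
from h import *
s=env.sense();print(s["eef_pos"]*1000,s["opening"],s["finger_force"],s["contact_force"])
d=img("side")
u,v=proj("side",s["eef_pos"])[0].astype(int)
a=cv2.resize(d[max(0,v-40):v+30,u-40:u+30],(600,600),interpolation=cv2.INTER_CUBIC)
cv2.imwrite("pics/c5.png",a[:,:,::-1])
E
```

```text
[512.43286675  71.81739213  18.32072155] 0.05558525489497947 38.251368552446365 [  6.48336016 -36.36459291   9.24163197]
```

View pics/c5.png

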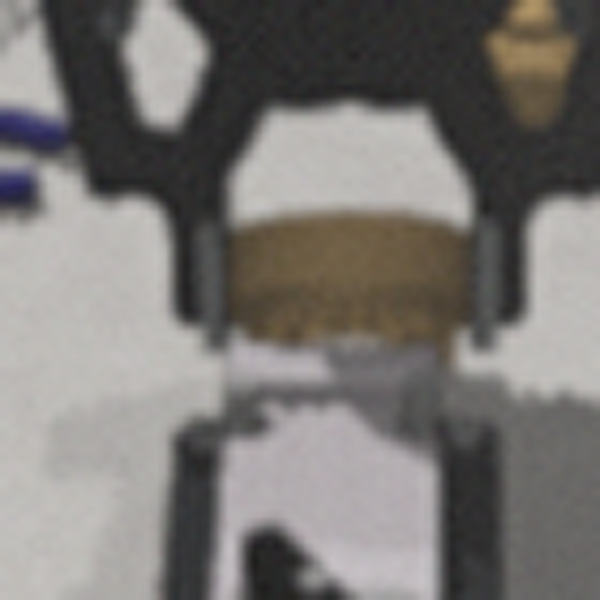

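```bash
cat >> h.py <<'E'
SEAT=np.array([.4941,.1437]);ANG=1.859
U=np.array([np.cos(ANG),np.sin(ANG)]);V=np.array([-U[1],U[0]])
def cl(uv,n="side",off=0): # ray onto holder's vertical centre plane -> seat x, z in mm
    o,d=ray(n,uv);k=(off-(o[:2]-SEAT)@V)/(d[:,:2]@V);p=o+d*k[:,None]
    return np.c_[(p[:,:2]-SEAT)@U,p[:,2]]*1000
E
python3 - <<'E'
from h import *
s=env.sense();u,v=proj("side",s["eef_pos"])[0].astype(int)
c=np.array([[355,213],[355,285],[355,335],[340,350],[340,385]])/8.571+[u-40,v-40]-.4
print(c); 
# ray plane is degenerate if camera looks along U; show ray direction in (U,V,z)
o,d=ray("side",c[:1]);print((o[:2]-SEAT)@U,(o[:2]-SEAT)@V,o[2],d[0,:2]@U,d[0,:2]@V,d[0,2])
# z of ray at seat x candidates
for x in (-40,-48,-60):
    o,d=ray("side",c);k=(x/1000-(o[:2]-SEAT)@U)/(d[:,:2]@U);print(x,((o[2]+d[:,2]*k)*1000).round(1))
E
```

```text
[[221.0187376  232.45124256]
 [221.0187376  240.85166258]
 [221.0187376  246.6852876 ]
 [219.2686501  248.4353751 ]
 [219.2686501  252.51891261]]
0.7402722825133282 0.01767209652548384 0.5986886205788248 -0.8376549198376114 -0.013568469190029481 -0.5561598600118054
-40 [80.6 61.5 48.  43.9 34.3]
-48 [75.3 56.  42.3 38.2 28.5]
-60 [67.3 47.7 33.8 29.7 19.8]
```

The rail's end corner at x=-52, z=30 limits the tilt to about 63° at this height. I'll go lower so the rail corner touches above the grip axis, then push left.

Call:
carry_out:
  commands:
    - {"hand": 0.2,"offset": [0.004,-0.015,0],"yaw": 0}
    - {"hand": 0.2,"offset": [0.004,-0.015,-0.015],"yaw": 0}
    - {"hand": 0.2,"offset": [0.004,-0.015,-0.03],"yaw": 0}
    - {"hand": 0.2,"offset": [0.004,-0.015,-0.045],"yaw": 0}
    - {"hand": 0.2,"offset": [0.004,-0.015,-0.055],"yaw": 0}

```text
t: 8.9
eef_pos: [0.511, 0.0771, 0.0069]
ee_rot: [[0.276, -0.961, 0.005], [-0.961, -0.276, -0.008], [0.009, -0.003, -1.0]]
contact_force: [0.4, -10.4, 11.4]
opening: 0.055
finger_force: 39.7
```

```bash
python3 - <<'E'
from h import *
s=env.sense();u,v=proj("side",s["eef_pos"])[0].astype(int)
d=img("side");hsv=cv2.cvtColor(d,cv2.COLOR_RGB2HSV);print(u,v)
m=cv2.inRange(hsv,(8,70,30),(30,255,255))
for c in range(u-14,u+16,3):
    r=np.where(m[v-45:v+20,c])[0]+v-45;print(c,(r.min(),r.max(),len(r)) if len(r) else 0)
print(hsv[v-35:v+8,u].tolist()); print(hsv[v-35:v+8,u-10,:].tolist())
E
```

```text
220 255
206 0
209 (np.int64(236), np.int64(246), 11)
212 (np.int64(234), np.int64(247), 14)
215 (np.int64(233), np.int64(247), 15)
218 (np.int64(232), np.int64(246), 15)
221 (np.int64(232), np.int64(246), 15)
224 (np.int64(233), np.int64(246), 14)
227 (np.int64(233), np.int64(247), 15)
230 (np.int64(235), np.int64(246), 12)
233 (np.int64(238), np.int64(251), 14)
[[162, 28, 46], [150, 7, 37], [75, 12, 41], [150, 5, 47], [20, 20, 39], [30, 10, 74], [12, 9, 147], [10, 8, 185], [15, 5, 189], [8, 5, 191], [17, 10, 183], [14, 25, 150], [18, 75, 116], [20, 101, 109], [17, 94, 111], [19, 94, 111], [17, 89, 114], [20, 94, 108], [19, 92, 105], [15, 95, 107], [17, 90, 111], [18, 92, 105], [17, 92, 100], [19, 86, 98], [18, 98, 99], [18, 86, 92], [18, 90, 82], [18, 68, 83], [15, 27, 95], [158, 10, 104], [0, 7, 109], [160, 7, 113], [170, 7, 111], [158, 10, 101], [150, 5, 98], [10, 15, 100], [160, 7, 109], [150, 4, 141], [165, 6, 168], [167, 10, 179], [170, 9, 179], [156, 7, 176], [168, 7, 178]]
[[168, 28, 45], [50, 18, 42], [140, 17, 46], [80, 16, 47], [60, 12, 43], [120, 12, 41], [60, 4, 59], [30, 8, 90], [0, 10, 124], [10, 10, 153], [30, 3, 175], [20, 8, 189], [17, 9, 190], [12, 16, 161], [21, 40, 122], [17, 86, 95], [18, 96, 93], [17, 85, 93], [15, 96, 98], [16, 91, 98], [17, 86, 95], [18, 94, 84], [20, 75, 82], [18, 82, 84], [18, 89, 83], [18, 90, 82], [18, 96, 82], [17, 66, 89], [4, 15, 117], [160, 10, 161], [159, 10, 180], [165, 9, 173], [165, 7, 141], [174, 12, 105], [170, 8, 95], [165, 9, 115], [170, 15, 105], [170, 9, 84], [170, 7, 112], [165, 6, 158], [171, 10, 180], [167, 10, 180], [165, 6, 177]]
```

Call:
carry_out:
  commands:
    - {"hand": 0.2,"offset": [0.006,-0.02,-0.01],"yaw": 0}
    - {"hand": 0.2,"offset": [0.006,-0.02,-0.025],"yaw": 0}
    - {"hand": 0.2,"offset": [0.006,-0.02,-0.025],"yaw": 0}
    - {"hand": 0.2,"offset": [0.006,-0.02,-0.025],"yaw": 0}
    - {"hand": 0.2,"offset": [0.006,-0.02,-0.025],"yaw": 0}

```text
t: 9.45
eef_pos: [0.5116, 0.0755, 0.002]
ee_rot: [[0.278, -0.961, 0.004], [-0.961, -0.278, -0.004], [0.005, -0.003, -1.0]]
contact_force: [0.6, -7.5, 13.3]
opening: 0.055
finger_force: 40.3
```

```bash
python3 - <<'E'
from h import *
s=env.sense();p=s["eef_pos"];print((p[:2]-SEAT)@U*1000,(p[:2]-SEAT)@V*1000,p*1000)
d=img("side");t=img("top")
u,v=proj("side",p)[0].astype(int);ut,vt=proj("top",p)[0].astype(int);print(u,v)
cv2.imwrite("pics/c6.png",np.hstack([cv2.resize(d[v-35:v+15,u-25:u+25],(400,400),interpolation=cv2.INTER_CUBIC),cv2.resize(t[vt-30:vt+20,ut-25:ut+25],(400,400),interpolation=cv2.INTER_CUBIC)])[:,:,::-1])
E
```

```text
-70.36188747288617 2.554684541863027 [511.64967151  75.51399959   2.01170725]
220 256
```

View pics/c6.png

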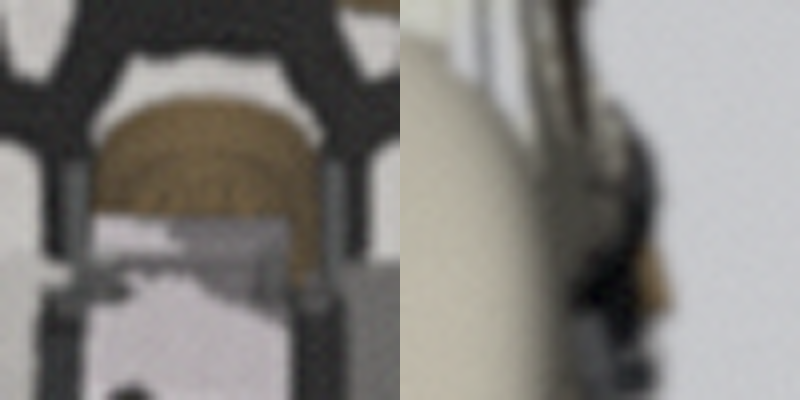

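The model is nearly upright: the side view shows a strong arc at (210,95) and the teeth facing the camera. I'll release it leaning on the rail end, back off upward, and look.

Call:
carry_out:
  commands:
    - {"hand": 1,"offset": [0,0,0],"yaw": 0}
    - {"hand": 1,"offset": [0,0,0],"yaw": 0}
    - {"hand": 1,"offset": [0,0,0],"yaw": 0}
    - {"hand": 1,"offset": [0,0,0],"yaw": 0}
    - {"hand": 1,"offset": [0,0,0.05],"yaw": 0}

```text
t: 10.05
eef_pos: [0.5081, 0.0775, 0.0091]
ee_rot: [[0.28, -0.96, -0.004], [-0.96, -0.28, -0.0], [-0.001, 0.004, -1.0]]
contact_force: [0.3, 0.8, 0.1]
opening: 0.0858
finger_force: 0.0
```

Call:
carry_out:
  commands:
    - {"hand": 1,"offset": [0,0,0.15],"yaw": 0}
    - {"hand": 1,"offset": [0,0,0.3],"yaw": 0}
    - {"hand": 1,"offset": [0,0,0.45],"yaw": 0}
    - {"hand": 1,"offset": [0,0,0.5],"yaw": 0}
    - {"hand": 1,"offset": [0,0,0.5],"yaw": 0}

```text
t: 10.55
eef_pos: [0.5113, 0.0777, 0.1124]
ee_rot: [[0.28, -0.96, 0.004], [-0.96, -0.28, 0.001], [0.0, -0.004, -1.0]]
contact_force: [0.5, -0.4, -0.3]
opening: 0.0858
finger_force: 0.0
```

```bash
python3 - <<'E'
from h import *
d=img("side")
m=tan(d,(8,70,30),(30,255,255))
for c in range(206,240,3):
    r=np.where(m[205:265,c])[0]+205;print(c,(r.min(),r.max(),len(r)) if len(r) else 0)
t=img("top");m=tan(t,(10,35,60));n,l,st,c=cv2.connectedComponentsWithStats(m)
for k in range(1,n):
    if 25<st[k,4]<2000 and 150<c[k][0]<400 and 150<c[k][1]<230: print(c[k],st[k],plane("top",c[k],.05)*1000)
E
```

```text
206 0
209 (np.int64(237), np.int64(246), 10)
212 (np.int64(235), np.int64(247), 13)
215 (np.int64(233), np.int64(246), 14)
218 (np.int64(233), np.int64(246), 14)
221 (np.int64(233), np.int64(246), 14)
224 (np.int64(233), np.int64(246), 14)
227 (np.int64(234), np.int64(247), 14)
230 (np.int64(235), np.int64(246), 12)
233 (np.int64(207), np.int64(217), 11)
236 (np.int64(205), np.int64(219), 14)
239 (np.int64(205), np.int64(220), 15)
[193.55244755 182.88811189] [189 172  11  20 143] [[504.81064378  62.27483632  50.        ]]
[302.83586626 183.58966565] [293 175  20  20 329] [[ 507.09754052 -247.27308811   50.        ]]
[246.85113269 185.55339806] [237 177  20  19 309] [[499.28369681 -88.42152198  50.        ]]
```

Call:
carry_out:
  commands:
    - {"hand": -0.7,"offset": [-0.03,0.1,0],"yaw": 0}
    - {"hand": -0.7,"offset": [-0.065,0.22,0],"yaw": 0}
    - {"hand": -0.7,"offset": [-0.065,0.22,0],"yaw": 0}
    - {"hand": -0.7,"offset": [-0.065,0.22,0],"yaw": 0}
    - {"hand": -0.7,"offset": [-0.065,0.22,0],"yaw": 0}

```text
t: 11.15
eef_pos: [0.4963, 0.1208, 0.1094]
ee_rot: [[0.279, -0.96, -0.002], [-0.96, -0.279, -0.001], [0.0, 0.002, -1.0]]
contact_force: [0.2, 0.1, 0.4]
opening: 0.0135
finger_force: 0.0
```

Call:
carry_out:
  commands:
    - {"hand": -0.7,"offset": [0,0,-0.15],"yaw": 0}
    - {"hand": -0.7,"offset": [0,0,-0.26],"yaw": 0}
    - {"hand": -0.7,"offset": [0,0,-0.31],"yaw": 0}
    - {"hand": -0.7,"offset": [0,0,-0.32],"yaw": 0}
    - {"hand": -0.7,"offset": [0,0,-0.32],"yaw": 0}

```text
t: 11.65
eef_pos: [0.4971, 0.1211, 0.0465]
ee_rot: [[0.279, -0.96, 0.0], [-0.96, -0.279, -0.0], [0.0, 0.0, -1.0]]
contact_force: [0.7, 0.2, 0.8]
opening: 0.0125
finger_force: 0.0
```

Call:
carry_out:
  commands:
    - {"hand": -0.7,"offset": [0.01,-0.04,0],"yaw": 0}
    - {"hand": -0.7,"offset": [0.022,-0.08,0],"yaw": 0}
    - {"hand": -0.7,"offset": [0.034,-0.12,0],"yaw": 0}
    - {"hand": -0.7,"offset": [0.046,-0.16,0],"yaw": 0}
    - {"hand": -0.7,"offset": [0.058,-0.2,0],"yaw": 0}

```text
t: 12.15
eef_pos: [0.509, 0.082, 0.0475]
ee_rot: [[0.28, -0.96, 0.001], [-0.96, -0.28, 0.004], [-0.003, -0.002, -1.0]]
contact_force: [-7.5, 8.6, 19.3]
opening: 0.0131
finger_force: 9.8
```

Call:
carry_out:
  commands:
    - {"hand": -0.7,"offset": [0.008,-0.03,0],"yaw": 0}
    - {"hand": -0.7,"offset": [0.017,-0.06,0],"yaw": 0}
    - {"hand": -0.7,"offset": [0.025,-0.09,0],"yaw": 0}
    - {"hand": -0.7,"offset": [0.034,-0.12,0],"yaw": 0}
    - {"hand": -0.7,"offset": [0.034,-0.12,0],"yaw": 0}

```text
t: 12.65
eef_pos: [0.518, 0.0551, 0.0525]
ee_rot: [[0.278, -0.961, 0.008], [-0.961, -0.278, -0.003], [0.005, -0.007, -1.0]]
contact_force: [-8.7, -5.6, 35.4]
opening: 0.0131
finger_force: 17.4
```

```bash
cat >> h.py <<'E'
def blobs():
    t=img("top");m=tan(t,(10,35,60));n,l,st,c=cv2.connectedComponentsWithStats(m)
    for k in range(1,n):
        if 25<st[k,4]<2000 and 150<c[k][0]<400 and 140<c[k][1]<250: print(c[k].round(1),st[k],(plane("top",c[k],.022)*1000).round(1))
    return t,m
E
python3 -c "
from h import *
blobs();d=img('side');cv2.imwrite('side2.png',d[:,:,::-1]);m=tan(d,(8,70,30),(30,255,255));n,l,st,c=cv2.connectedComponentsWithStats(m)
for k in range(1,n):
    if st[k,4]>40:print(c[k].round(),st[k])"
```

```text
[204.1 180. ] [200 171   9  18 110] [[517.7  35.6  22. ]]
[302.8 183.6] [294 175  19  20 327] [[ 510.9 -251.1   22. ]]
[246.8 185.5] [237 177  20  19 309] [[503.2 -88.2  22. ]]
[195.4 237.7] [193 210   5  53 167] [[351.5  55.8  22. ]]
[213.  22.] [193   3  40  42 609]
[317.  28.] [310  24  14   8  90]
[338. 132.] [329 127  17  11 109]
[257. 179.] [246 170  23  18 294]
[246. 213.] [232 204  26  18 297]
[494. 211.] [484 204  22  13  83]
[ 84. 223.] [ 75 209  19  30 261]
[220. 237.] [208 223  26  26 486]
```

```bash
python3 -c "
from h import *
d=cv2.imread('side2.png');t=img('top')[:,:,::-1]
cv2.imwrite('pics/c7.png',np.hstack([cv2.resize(d[205:265,190:250],(400,400),interpolation=cv2.INTER_CUBIC),cv2.resize(t[150:210,160:220],(400,400),interpolation=cv2.INTER_CUBIC)]))"
```

```text
(no output)
```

View pics/c7.png

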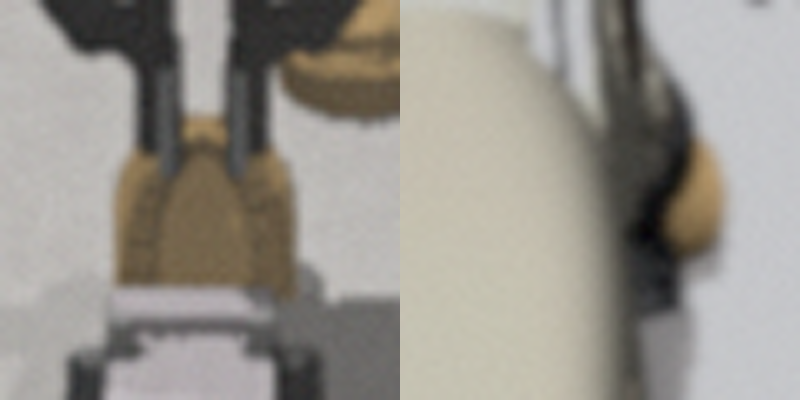

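The model is past upright, at about 120° with the teeth facing up and left, and the fingertips are resting on the teeth. Lifting the fingers while moving right should let it lie down.

Call:
carry_out:
  commands:
    - {"hand": -0.7,"offset": [0.003,-0.01,0.03],"yaw": 0}
    - {"hand": -0.7,"offset": [0.003,-0.01,0.1],"yaw": 0}
    - {"hand": -0.7,"offset": [0.003,-0.01,0.2],"yaw": 0}
    - {"hand": -0.7,"offset": [-0.1,0.1,0.4],"yaw": 0}
    - {"hand": 1,"offset": [-0.3,0.2,0.5],"yaw": 0}

```text
t: 13.3
eef_pos: [0.4586, 0.0976, 0.1493]
ee_rot: [[0.277, -0.961, 0.007], [-0.961, -0.277, 0.002], [0.0, -0.007, -1.0]]
contact_force: [-0.1, 1.9, 1.4]
opening: 0.0259
finger_force: 0.0
```

Call:
carry_out:
  commands:
    - {"hand": 1,"offset": [-0.2,0.25,0],"yaw": 0}
    - {"hand": 1,"offset": [-0.4,0.5,0],"yaw": 0}
    - {"hand": 1,"offset": [-0.4,0.5,0],"yaw": 0}
    - {"hand": 1,"offset": [-0.4,0.5,0],"yaw": 0}
    - {"hand": 1,"offset": [-0.4,0.5,0],"yaw": 0}

```text
t: 13.8
eef_pos: [0.3753, 0.1974, 0.1466]
ee_rot: [[0.281, -0.96, 0.001], [-0.96, -0.281, -0.0], [0.0, -0.001, -1.0]]
contact_force: [0.0, 0.2, -0.2]
opening: 0.0851
finger_force: 0.0
```

```bash
python3 - <<'E'
from h import *
t,m=blobs();cv2.imwrite("top3.png",t[:,:,::-1])
d=img('side');cv2.imwrite("side3.png",d[:,:,::-1]);m2=tan(d,(8,70,30),(30,255,255));n,l,st,c=cv2.connectedComponentsWithStats(m2)
for k in range(1,n):
    if st[k,4]>150:print(c[k].round(),st[k])
n,l,st,c=cv2.connectedComponentsWithStats(m)
for k in range(1,n):
    if st[k,4]>200 and 190<c[k][0]<230 and 160<c[k][1]<200:
        w=plane("top",cv2.findContours((l==k).astype('u1'),0,1)[0][0][:,0],.018)[:,:2]*1000
        print(cv2.minAreaRect(w.astype('f4')))
E
```

```text
[207.1 178.4] [197 169  21  21 329] [[522.6  27.3  22. ]]
[302.8 183.6] [293 175  20  20 329] [[ 511.1 -251.1   22. ]]
[246.8 185.5] [237 177  20  19 306] [[503.2 -88.2  22. ]]
[493. 210.] [475 197  37  23 159]
[ 84. 223.] [ 75 209  19  30 257]
[221. 237.] [208 226  26  23 471]
((523.9566650390625, 25.769546508789062), (55.879554748535156, 55.15463638305664), 16.709922790527344)
```

```bash
python3 - <<'E'
from h import *
c=np.array([.523,.0268])
pts=[np.r_[c+U*x+V*y,z] for x,y,z in [(.029,.028,0),(.029,-.028,0),(.029,0,.018),(-.029,0,.018),(-.024,0,.029)]]
print(proj("side",pts).round(1))
d=cv2.imread("side3.png");t=cv2.imread("top3.png")
cv2.imwrite('pics/c8.png',np.hstack([cv2.resize(d[205:265,190:250],(400,400),interpolation=cv2.INTER_CUBIC),cv2.resize(t[150:210,180:240],(400,400),interpolation=cv2.INTER_CUBIC)]))
E
```

```text
[[235.6 251.2]
 [208.3 251.6]
 [221.9 244.2]
 [222.  228.6]
 [221.9 225.5]]
```

View pics/c8.png

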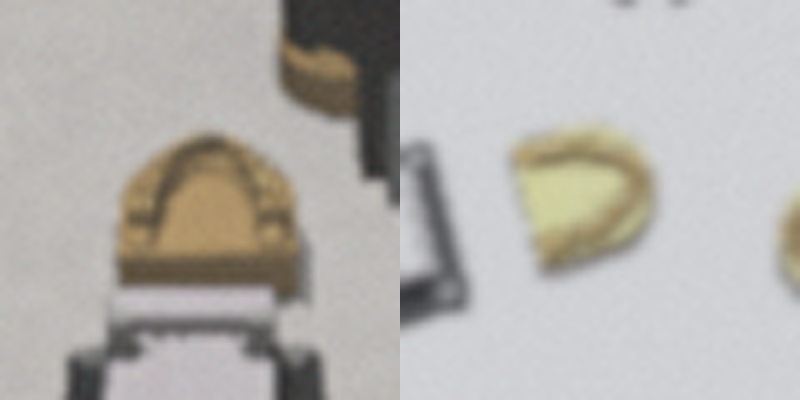

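The model is lying flat and teeth up, heel towards the holder, centred near (523, 27) mm. Now I'll grip it.

Call:
carry_out:
  commands:
    - {"hand": 1,"offset": [0.2,-0.2,0],"yaw": 0}
    - {"hand": 1,"offset": [0.4,-0.4,0],"yaw": 0}
    - {"hand": 1,"offset": [0.55,-0.6,0],"yaw": 0}
    - {"hand": 1,"offset": [0.73,-0.81,0],"yaw": 0}
    - {"hand": 1,"offset": [0.73,-0.81,-0.2],"yaw": 0}

```text
t: 14.4
eef_pos: [0.5296, 0.0305, 0.1108]
ee_rot: [[0.273, -0.962, 0.015], [-0.962, -0.273, -0.0], [0.004, -0.014, -1.0]]
contact_force: [0.2, 0.2, -0.3]
opening: 0.0855
finger_force: 0.0
```

Call:
carry_out:
  commands:
    - {"hand": 1,"offset": [0,0,0],"yaw": 0}
    - {"hand": 1,"offset": [0,0,0],"yaw": 0}
    - {"hand": 1,"offset": [0,0,0],"yaw": 0}
    - {"hand": 1,"offset": [0,0,0],"yaw": 0}
    - {"hand": 1,"offset": [0,0,0],"yaw": 0}

```text
t: 14.9
eef_pos: [0.5216, 0.0362, 0.1077]
ee_rot: [[0.281, -0.96, 0.002], [-0.96, -0.281, 0.0], [0.0, -0.002, -1.0]]
contact_force: [-1.1, -0.3, -0.6]
opening: 0.0855
finger_force: 0.0
```

Call:
carry_out:
  commands:
    - {"hand": 1,"offset": [0,0,-0.2],"yaw": 0}
    - {"hand": 1,"offset": [0,0,-0.38],"yaw": 0}
    - {"hand": 1,"offset": [0,0,-0.48],"yaw": 0}
    - {"hand": 1,"offset": [0,0,-0.5],"yaw": 0}
    - {"hand": 1,"offset": [0,0,-0.5],"yaw": 0}
  squeeze: 25

```text
t: 15.4
eef_pos: [0.5211, 0.0359, 0.0066]
ee_rot: [[0.28, -0.96, -0.0], [-0.96, -0.28, -0.0], [-0.0, 0.0, -1.0]]
contact_force: [0.1, -0.3, 0.2]
opening: 0.0855
finger_force: 0.0
```

Call:
carry_out:
  commands:
    - {"hand": 0.2,"offset": [0,0,0],"yaw": 0}
    - {"hand": 0.2,"offset": [0,0,0],"yaw": 0}
    - {"hand": 0.2,"offset": [0,0,0],"yaw": 0}
    - {"hand": 0.2,"offset": [0,0,0],"yaw": 0}
    - {"hand": 0.2,"offset": [0,0,0],"yaw": 0}

```text
t: 15.9
eef_pos: [0.5227, 0.0356, 0.0083]
ee_rot: [[0.28, -0.96, 0.004], [-0.96, -0.28, 0.001], [0.0, -0.004, -1.0]]
contact_force: [-1.0, -0.3, 5.9]
opening: 0.0553
finger_force: 26.3
```

Call:
carry_out:
  commands:
    - {"hand": 0.2,"offset": [0,0,0.1],"yaw": 0}
    - {"hand": 0.2,"offset": [0,0,0.25],"yaw": 0}
    - {"hand": 0.2,"offset": [0,0,0.35],"yaw": 0}
    - {"hand": 0.2,"offset": [0,0,0.35],"yaw": 0}
    - {"hand": 0.2,"offset": [0,0,0.35],"yaw": 0}

```text
t: 16.4
eef_pos: [0.5214, 0.0354, 0.0766]
ee_rot: [[0.279, -0.96, 0.001], [-0.96, -0.279, 0.0], [0.0, -0.001, -1.0]]
contact_force: [-0.3, -0.4, -1.7]
opening: 0.0552
finger_force: 27.7
```

```bash
python3 - <<'E'
from h import *
s=env.sense();p=s["eef_pos"];print(p*1000,(p[:2]-SEAT)@U*1000,(p[:2]-SEAT)@V*1000,s["opening"],s["contact_force"])
t,m=blobs();d=img("side");cv2.imwrite("side4.png",d[:,:,::-1])
n,l,st,c=cv2.connectedComponentsWithStats(m)
for k in range(1,n):
    if st[k,4]>60 and 185<c[k][0]<225 and 150<c[k][1]<200:
        w=plane("top",cv2.findContours((l==k).astype('u1'),0,1)[0][0][:,0],.08)[:,:2]-SEAT
        print("x range",(w@U).min()*1000,(w@U).max()*1000,"v",(w@V).min()*1000,(w@V).max()*1000)
m2=tan(d,(8,70,30),(30,255,255));n,l,st,c=cv2.connectedComponentsWithStats(m2)
for k in range(1,n):
    if st[k,4]>150:
        print(c[k].round(),st[k])
E
```

```text
[521.36435121  35.3609923   76.58544564] -111.62003158328555 4.653384315593657 0.055174806707902216 [-0.2561342  -0.37276389 -1.66048885]
[211.4 176.4] [207 168   9  17 103] [[528.4  14.7  22. ]]
[302.8 183.6] [293 175  20  20 328] [[ 511. -251.   22.]]
[246.8 185.5] [237 177  20  19 307] [[503.3 -88.2  22. ]]
[204.2 241.8] [202 217   5  51 130] [[340.2  30.5  22. ]]
x range -149.0818136018549 -121.08324931096153 v -9.217100250111734 33.23912135081976
[212.  11.] [192   0  39  28 497]
[261. 179.] [254 171  15  17 193]
[230. 211.] [208 198  50  24 808]
[ 84. 223.] [ 75 209  19  30 259]
```

Call:
carry_out:
  commands:
    - {"hand": 0.2,"offset": [-0.05,0.2,0],"yaw": 0}
    - {"hand": 0.2,"offset": [-0.1,0.4,0],"yaw": 0}
    - {"hand": 0.2,"offset": [-0.153,0.6,0],"yaw": 0}
    - {"hand": 0.2,"offset": [-0.153,0.6,0],"yaw": 0}
    - {"hand": 0.2,"offset": [-0.153,0.6,0],"yaw": 0}

```text
t: 17.0
eef_pos: [0.4894, 0.1559, 0.0751]
ee_rot: [[0.282, -0.959, -0.002], [-0.959, -0.282, -0.001], [0.001, 0.003, -1.0]]
contact_force: [0.1, -0.0, -1.3]
opening: 0.0547
finger_force: 27.7
```

Call:
carry_out:
  commands:
    - {"hand": 0.2,"offset": [0,0,-0.08],"yaw": 0}
    - {"hand": 0.2,"offset": [0,0,-0.14],"yaw": 0}
    - {"hand": 0.2,"offset": [0,0,-0.17],"yaw": 0}
    - {"hand": 0.2,"offset": [0,0,-0.18],"yaw": 0}
    - {"hand": 0.2,"offset": [0,0,-0.18],"yaw": 0}

```text
t: 17.5
eef_pos: [0.4905, 0.1548, 0.04]
ee_rot: [[0.279, -0.96, -0.001], [-0.96, -0.279, -0.0], [0.0, 0.001, -1.0]]
contact_force: [-0.1, 0.6, -0.6]
opening: 0.0547
finger_force: 27.7
```

```bash
cat >> h.py <<'E'
def where():
    s=env.sense();p=s["eef_pos"];f=s["contact_force"]
    print("xs,vs",((p[:2]-SEAT)@U*1000).round(1),((p[:2]-SEAT)@V*1000).round(1),"tcp",(p*1000).round(1),"F u,v,z",(f[:2]@U).round(1),(f[:2]@V).round(1),f[2].round(1),"head",(np.degrees(np.arctan2(s["ee_rot"][1,0],s["ee_rot"][0,0]))%360).round(1),"open",s["opening"].round(4))
E
python3 - <<'E'
from h import *
where()
E
```

```text
Traceback (most recent call last):
  File "h.py", line 33, in where
    print("xs,vs",((p[:2]-SEAT)@U*1000).round(1),((p[:2]-SEAT)@V*1000).round(1),"tcp",(p*1000).round(1),"F u,v,z",(f[:2]@U).round(1),(f[:2]@V).round(1),f[2].round(1),"head",(np.degrees(np.arctan2(s["ee_rot"][1,0],s["ee_rot"][0,0]))%360).round(1),"open",s["opening"].round(4))
                                                                                                                                                                                                                                                             ^^^^^^^^^^^^^^^^^^
AttributeError: 'float' object has no attribute 'round'
```

Call:
carry_out:
  commands:
    - {"hand": 0.2,"offset": [0,0,-0.01],"yaw": 0}
    - {"hand": 0.2,"offset": [0.003,-0.01,-0.01],"yaw": 0}
    - {"hand": 0.2,"offset": [0.006,-0.02,-0.01],"yaw": 0}
    - {"hand": 0.2,"offset": [0.009,-0.03,-0.01],"yaw": 0}
    - {"hand": 0.2,"offset": [0.009,-0.03,-0.01],"yaw": 0}

```text
t: 18.0
eef_pos: [0.4926, 0.1524, 0.0391]
ee_rot: [[0.281, -0.96, 0.0], [-0.96, -0.281, 0.007], [-0.007, -0.002, -1.0]]
contact_force: [-1.4, 8.6, -0.9]
opening: 0.0551
finger_force: 27.8
```

```bash
sed -i 's/s\["opening"\].round(4)/round(s["opening"],4)/' h.py
python3 -c "
from h import *
where()"
```

```text
xs,vs 8.8 -1.0 tcp [492.6 152.4  39.1] F u,v,z 8.6 -1.1 -0.9 head 286.3 open 0.0551
```

Call:
carry_out:
  commands:
    - {"hand": 0.2,"offset": [-0.001,0.005,-0.005],"yaw": 0}
    - {"hand": 0.2,"offset": [-0.001,0.005,-0.01],"yaw": 0}
    - {"hand": 0.2,"offset": [-0.001,0.005,-0.015],"yaw": 0}
    - {"hand": 0.2,"offset": [-0.001,0.005,-0.015],"yaw": 0}
    - {"hand": 0.2,"offset": [-0.001,0.005,-0.015],"yaw": 0}

```text
t: 18.5
eef_pos: [0.4926, 0.1527, 0.0382]
ee_rot: [[0.281, -0.96, 0.002], [-0.96, -0.281, 0.005], [-0.004, -0.003, -1.0]]
contact_force: [-6.2, 5.1, 14.0]
opening: 0.0548
finger_force: 29.2
```

```bash
python3 -c "
from h import *
where()"
```

```text
xs,vs 9.1 -1.1 tcp [492.6 152.7  38.2] F u,v,z 6.6 4.5 14.0 head 286.3 open 0.0548
```

Against the pins and down on the bed. Releasing and retreating to look.

Call:
carry_out:
  commands:
    - {"hand": 1,"offset": [0,0,0.004],"yaw": 0}
    - {"hand": 1,"offset": [0,0,0.004],"yaw": 0}
    - {"hand": 1,"offset": [0,0,0.004],"yaw": 0}
    - {"hand": 1,"offset": [0,0,0.004],"yaw": 0}
    - {"hand": 1,"offset": [0,0,0.1],"yaw": 0}

```text
t: 19.0
eef_pos: [0.4899, 0.1494, 0.053]
ee_rot: [[0.279, -0.96, -0.006], [-0.96, -0.279, -0.002], [0.0, 0.006, -1.0]]
contact_force: [-1.2, 0.2, 0.4]
opening: 0.0855
finger_force: 0.0
```

Call:
carry_out:
  commands:
    - {"hand": 1,"offset": [0,0,0.25],"yaw": 0}
    - {"hand": 1,"offset": [0,0,0.5],"yaw": 0}
    - {"hand": 1,"offset": [-0.2,-0.2,0.5],"yaw": 0}
    - {"hand": 1,"offset": [-0.4,-0.4,0.5],"yaw": 0}
    - {"hand": 1,"offset": [-0.5,-0.6,0.5],"yaw": 0}

```text
t: 19.5
eef_pos: [0.3942, 0.036, 0.1554]
ee_rot: [[0.282, -0.959, -0.0], [-0.959, -0.282, -0.0], [0.0, 0.0, -1.0]]
contact_force: [1.5, -1.3, -0.9]
opening: 0.0855
finger_force: 0.0
```

```bash
python3 - <<'E'
from h import *
where()
t=img("top");d=img("side");cv2.imwrite("top5.png",t[:,:,::-1]);cv2.imwrite("side5.png",d[:,:,::-1])
m=tan(t,(10,35,60));n,l,st,c=cv2.connectedComponentsWithStats(m)
for k in range(1,n):
    if 100<st[k,4]<2000 and 150<c[k][0]<225 and 150<c[k][1]<220:
        w=plane("top",cv2.findContours((l==k).astype('u1'),0,1)[0][0][:,0],.048)[:,:2]-SEAT
        print("model",c[k],st[k],"x",(w@U).min()*1000,(w@U).max()*1000,"v",(w@V).min()*1000,(w@V).max()*1000,cv2.minAreaRect((w*1000).astype('f4')))
# dark knob bar: rectify plane z=86 (bar top) to seat frame, 1px=1mm
g=cv2.cvtColor(t,cv2.COLOR_RGB2GRAY)
X,Y=np.meshgrid(np.arange(60,140,4),np.arange(-36,37,4))
P=np.c_[SEAT+(X.ravel()/1000)[:,None]*U+(Y.ravel()/1000)[:,None]*V,np.full(X.size,.086)]
q=proj("top",P).astype('f4');r=cv2.remap(g,q[:,0].reshape(X.shape),q[:,1].reshape(X.shape),cv2.INTER_CUBIC)
print("cols x 60..136, rows v");
for y,row in zip(range(-36,37,4),r): print(y,row.tolist())
E
```

```text
xs,vs -74.8 126.4 tcp [394.2  36.  155.4] F u,v,z -1.7 -1.1 -0.9 head 286.4 open 0.0855
cols x 60..136, rows v
-36 [199, 196, 199, 197, 198, 195, 200, 198, 197, 198, 198, 197, 198, 198, 199, 199, 199, 197, 199, 198]
-32 [193, 192, 192, 196, 198, 199, 198, 199, 199, 197, 197, 198, 197, 198, 199, 198, 199, 199, 197, 199]
-28 [163, 161, 168, 187, 193, 198, 197, 196, 197, 197, 199, 196, 195, 198, 195, 198, 198, 198, 198, 199]
-24 [116, 131, 154, 165, 174, 173, 170, 169, 167, 171, 171, 167, 165, 167, 168, 171, 181, 195, 197, 197]
-20 [125, 122, 151, 163, 152, 125, 112, 102, 104, 107, 104, 110, 110, 107, 117, 126, 152, 185, 196, 198]
-16 [155, 126, 135, 167, 166, 131, 82, 70, 73, 72, 89, 125, 123, 110, 131, 137, 149, 185, 199, 197]
-12 [175, 144, 130, 165, 180, 158, 100, 64, 63, 71, 91, 125, 130, 148, 173, 174, 163, 185, 199, 200]
-8 [184, 168, 134, 153, 184, 181, 140, 74, 48, 60, 74, 85, 103, 155, 192, 189, 170, 183, 199, 197]
-4 [188, 184, 153, 141, 176, 192, 166, 95, 49, 79, 92, 75, 93, 157, 192, 188, 169, 185, 197, 197]
0 [186, 194, 171, 133, 165, 192, 179, 118, 60, 92, 104, 67, 78, 15
[... 232 characters left out ...]
[151, 188, 195, 175, 140, 166, 194, 188, 152, 93, 51, 28, 34, 82, 150, 179, 169, 188, 198, 198]
16 [134, 178, 195, 182, 144, 147, 186, 195, 168, 95, 46, 38, 59, 128, 181, 190, 172, 184, 196, 199]
20 [121, 165, 194, 192, 166, 144, 180, 193, 176, 108, 52, 47, 81, 152, 192, 189, 168, 185, 196, 197]
24 [122, 150, 192, 197, 178, 144, 167, 196, 184, 130, 74, 78, 104, 159, 195, 189, 168, 184, 197, 198]
28 [135, 134, 182, 197, 190, 145, 150, 189, 192, 149, 90, 95, 109, 144, 186, 185, 169, 182, 197, 198]
32 [152, 125, 171, 198, 193, 157, 136, 179, 193, 167, 99, 75, 77, 103, 134, 141, 144, 183, 198, 197]
36 [165, 119, 157, 191, 196, 168, 127, 168, 194, 176, 115, 52, 47, 63, 92, 99, 132, 184, 198, 197]
```

```bash
python3 - <<'E'
from h import *
a=cv2.imread("top.png");b=cv2.imread("top5.png")
df=(cv2.absdiff(a,b).max(2)>45).astype('u1');n,l,st,c=cv2.connectedComponentsWithStats(df)
print([(st[k].tolist(),c[k].round().tolist()) for k in range(1,n) if st[k,4]>25])
def rect(i,z,x0,x1,s):
    g=cv2.cvtColor(i,cv2.COLOR_BGR2GRAY);X,Y=np.meshgrid(np.arange(x0,x1,s),np.arange(-44,45,s))
    P=np.c_[SEAT+(X.ravel()/1000)[:,None]*U+(Y.ravel()/1000)[:,None]*V,np.full(X.size,z)]
    q=proj("top",P).astype('f4');return cv2.remap(g,q[:,0].reshape(X.shape),q[:,1].reshape(X.shape),cv2.INTER_LINEAR)
for i in(a,b):
    r=rect(i,.03,-64,150,4)
    print('\n'.join(''.join(" .:-=+*#%@"[::-1][min(9,v//22)] for v in row) for row in r));print()
E
```

```text
[([149, 177, 32, 11, 196], [165.0, 182.0]), ([129, 177, 79, 101, 2337], [181.0, 223.0]), ([344, 182, 23, 23, 322], [354.0, 193.0]), ([140, 210, 5, 9, 31], [142.0, 214.0]), ([133, 212, 6, 36, 87], [134.0, 230.0]), ([140, 220, 8, 23, 78], [142.0, 231.0]), ([126, 250, 10, 25, 86], [131.0, 261.0]), ([109, 276, 90, 108, 5690], [145.0, 323.0]), ([191, 310, 14, 42, 465], [198.0, 330.0]), ([0, 343, 8, 11, 51], [3.0, 348.0]), ([180, 353, 22, 31, 225], [190.0, 368.0]), ([206, 361, 16, 6, 33], [214.0, 363.0]), ([195, 362, 37, 22, 445], [209.0, 373.0]), ([235, 370, 7, 14, 81], [238.0, 377.0])]
                                                      
                                                      
 ..................................::.:..::::.::::..  
.:------------=-==================================-:. 
.---====+==++++++++++++++++++**+==+**********+===--:. 
:==--:::--:------------:-----=+=-=+****####**=---:::. 
:=+-:...:-:..................:-=++****#%%%##*++=:..:. 
:=+-:. .:-:.                .::=+*****#%%%%#***=...:. 
:=+-:.  ....                .::=******###%%*++*=:..:. 
:=+=:.  ..      
[... 1319 characters left out ...]
:::...............--:..:-..:=*#%%#+-::. 
::--:::-::::....................:-:..:-:..:+#%%%+-::. 
.:--:.:::.......................:--...--..:=#%%*=..:..
..:=:..::........................-=:..:-:..-*##+:..:..
:..--..::...................... .:=:...-:..-*#*=:..:..
:..--...:........ ..... . .. .. .:=-...:-..:+*+=:..:..
:..:-:..::..........            ..--:..:-..:=*++-.::. 
:..:-:..::.....   .    .  . ..  ..:=:..:-:..-***+==-. 
:...--...... .....      .    .  ..:=-...--..-*##*++-..
-...:-......      ...    ..   .  ..--...--..:=##+==-. 
-:..:-:.....    .   .   ....  . ...-=:..:-:..-***++-..
-:...-:.....  ..         .  .   ...-=:..:-:..:=+=+=:..
-:...--......    ..     . .      ..:=-...--...:::::...
```

The arm blocks the view. Moving it aside.

Call:
carry_out:
  commands:
    - {"hand": 1,"offset": [-0.1,-0.25,0],"yaw": 0}
    - {"hand": 1,"offset": [-0.2,-0.5,0],"yaw": 0}
    - {"hand": 1,"offset": [-0.3,-0.75,0],"yaw": 0}
    - {"hand": 1,"offset": [-0.3,-1,0],"yaw": 0}
    - {"hand": 1,"offset": [-0.3,-1,0],"yaw": 0}

```text
t: 20.1
eef_pos: [0.3357, -0.1675, 0.1557]
ee_rot: [[0.273, -0.962, 0.001], [-0.962, -0.273, -0.002], [0.002, -0.001, -1.0]]
contact_force: [0.1, 0.7, 0.2]
opening: 0.0857
finger_force: 0.0
```

```bash
cat >> h.py <<'E'
def rect(i,z,x0,x1,s,y=44):
    g=cv2.cvtColor(i,cv2.COLOR_RGB2GRAY);X,Y=np.meshgrid(np.arange(x0,x1,s),np.arange(-y,y+1,s))
    P=np.c_[SEAT+(X.ravel()/1000)[:,None]*U+(Y.ravel()/1000)[:,None]*V,np.full(X.size,z)]
    q=proj("top",P).astype('f4');return cv2.remap(g,q[:,0].reshape(X.shape),q[:,1].reshape(X.shape),cv2.INTER_LINEAR)
def model():
    t=img("top");m=tan(t,(10,35,60));n,l,st,c=cv2.connectedComponentsWithStats(m)
    for k in range(1,n):
        if 100<st[k,4]<2000 and 140<c[k][0]<225 and 150<c[k][1]<220:
            w=(plane("top",cv2.findContours((l==k).astype('u1'),0,1)[0][0][:,0],.048)[:,:2]-SEAT)*1000
            print("model",c[k],st[k],"x",(w@U).min(),(w@U).max(),"v",(w@V).min(),(w@V).max(),cv2.minAreaRect(np.c_[w@U,w@V].astype('f4')))
    return t
def knob(t,xc):
    r=rect(t,.086,xc-30,xc+31,1,30);m=(r<62).astype('u1');n,l,st,c=cv2.connectedComponentsWithStats(m)
    k=1+np.argmax(st[1:,4]);p=np.argwhere(l==k)[:,::-1].astype('f4')
    print("knob",c[k]+[xc-30,-30],st[k],cv2.minAreaRect(p));print('\n'.join(''.join("@%#*+=-:. "[min(9,v//22)] for v in row) for row in r[::2,::2]))
E
python3 - <<'E'
from h import *
t=model();cv2.imwrite("top6.png",t[:,:,::-1]);knob(t,98)
E
```

```text
model [164.52713178 187.07751938] [153 177  23  23 387] x -30.47436494996584 27.78810737871511 v -27.694741094333942 31.90488468981981 ((-1.6517982482910156, 1.8624286651611328), (57.76931381225586, 60.073360443115234), 1.2310084104537964)
knob [93.31282953  2.84182777] [  7  15  37  40 569] ((25.08344268798828, 32.549156188964844), (43.77244567871094, 22.69548988342285), 52.30575942993164)
.       .......... ........    
............. ..............  .
...............................
::::::::::::::::::::::::::::...
---------------------------::..
===++==+++++++++===========--:.
****************++===++====--:.
*******#********++=======----:.
*****######*****+==--==--::-::.
****#########***++===--:::::::.
****##%%%%#####**++==-::...:::.
***##%%%%%%%###***+++=::....::.
***##%%%%%%%###*****+=:.....::.
***###%%%%%%##*++***+=-.....:..
****#####%%%#**+++**+=:.....:..
****######%%#*+++**#*=-:....:..
****#*****####****##*+-::...::.
****#**++**#######%%#*+-:..:::.
****#**+++**#####%%%##*=-::::..
****#**+++++**##%%%%%#*+=-:::..
*******++++++**##%%%%#*+-::::..
*******+++++++*##%%%%#*=-:.:::.
********+++++**##%%%#*+-:...::.
**************###%%##+=::...::.
*************#####%#*+-:....::.
************########*=-.....::.
*************######*+=:.....::.
*************####***+=:.....::.
***************#**++==::....::.
******************++==-:...:::.
*******************+++=-::::::.
```

The model sits at the seat, spanning x -30.5 to +27.8 and square to it. The bar is at about (95, 1.5) in the seat frame and 0.7 rad counter-clockwise. Going to grip the bar.

Call:
carry_out:
  commands:
    - {"hand": 0.1,"offset": [0.1,0.25,0],"yaw": 0.14}
    - {"hand": 0.1,"offset": [0.2,0.5,0],"yaw": 0.28}
    - {"hand": 0.1,"offset": [0.3,0.75,0],"yaw": 0.42}
    - {"hand": 0.1,"offset": [0.35,1,0],"yaw": 0.56}
    - {"hand": 0.1,"offset": [0.35,1,0],"yaw": 0.69}

```text
t: 20.65
eef_pos: [0.4068, 0.0422, 0.1553]
ee_rot: [[0.852, -0.524, 0.0], [-0.524, -0.852, 0.002], [-0.001, -0.002, -1.0]]
contact_force: [-0.6, -0.6, -0.5]
opening: 0.0473
finger_force: 0.0
```

Call:
carry_out:
  commands:
    - {"hand": 0.1,"offset": [0.1,0.25,0],"yaw": 0}
    - {"hand": 0.1,"offset": [0.2,0.5,0],"yaw": 0}
    - {"hand": 0.1,"offset": [0.3,0.75,0],"yaw": 0}
    - {"hand": 0.1,"offset": [0.3,1,0],"yaw": 0}
    - {"hand": 0.1,"offset": [0.3,1,0],"yaw": 0}

```text
t: 21.15
eef_pos: [0.4656, 0.2431, 0.1547]
ee_rot: [[0.849, -0.529, -0.0], [-0.529, -0.849, 0.002], [-0.001, -0.002, -1.0]]
contact_force: [0.0, -0.9, -0.8]
opening: 0.0471
finger_force: 0.0
```

```bash
python3 -c "
from h import *
where()"
```

```text
xs,vs 103.4 -0.9 tcp [465.6 243.1 154.7] F u,v,z -0.9 0.2 -0.8 head 328.1 open 0.0471
```

Call:
carry_out:
  commands:
    - {"hand": 0.1,"offset": [0,-0.042,0],"yaw": 0}
    - {"hand": 0.1,"offset": [0,-0.042,-0.2],"yaw": 0}
    - {"hand": 0.1,"offset": [0,-0.042,-0.36],"yaw": 0}
    - {"hand": 0.1,"offset": [0,-0.042,-0.45],"yaw": 0}
    - {"hand": 0.1,"offset": [0,-0.042,-0.46],"yaw": 0}
  squeeze: 30

```text
t: 21.65
eef_pos: [0.4629, 0.2261, 0.0606]
ee_rot: [[0.844, -0.536, -0.006], [-0.536, -0.844, -0.003], [-0.004, 0.006, -1.0]]
contact_force: [-0.3, -0.7, 1.0]
opening: 0.0469
finger_force: 0.0
```

Call:
carry_out:
  commands:
    - {"hand": -0.4,"offset": [0,0,0],"yaw": 0}
    - {"hand": -0.9,"offset": [0,0,0],"yaw": 0}
    - {"hand": -0.9,"offset": [0,0,0],"yaw": 0}
    - {"hand": -0.9,"offset": [0,0,0],"yaw": 0}
    - {"hand": -0.9,"offset": [0,0,0],"yaw": 0}

```text
t: 22.15
eef_pos: [0.4707, 0.2303, 0.066]
ee_rot: [[0.844, -0.536, 0.01], [-0.536, -0.844, 0.005], [0.006, -0.009, -1.0]]
contact_force: [8.2, 3.6, -4.9]
opening: 0.0095
finger_force: 33.3
```

```bash
python3 -c "
from h import *
where();print(env.sense()['torque'],env.sense()['finger_force'])"
```

```text
xs,vs 89.7 -2.2 tcp [470.7 230.3  66. ] F u,v,z 1.1 -8.9 -4.9 head 327.6 open 0.0095
[ 0.68218916 -1.35860749 -0.40649657] 33.34781527519226
```

Call:
carry_out:
  commands:
    - {"hand": -0.9,"offset": [0.02,0.005,0],"yaw": 0}
    - {"hand": -0.9,"offset": [0.025,-0.012,0],"yaw": 0}
    - {"hand": -0.9,"offset": [0.03,-0.03,0],"yaw": 0}
    - {"hand": -0.9,"offset": [0.035,-0.045,0],"yaw": 0}
    - {"hand": -0.9,"offset": [0.035,-0.045,0],"yaw": 0}

```text
t: 22.65
eef_pos: [0.474, 0.2196, 0.0658]
ee_rot: [[0.844, -0.536, 0.003], [-0.536, -0.844, 0.002], [0.001, -0.003, -1.0]]
contact_force: [-1.6, 0.9, 5.4]
opening: 0.0093
finger_force: 34.7
```

```bash
python3 -c "
from h import *
where();print(env.sense()['torque'],env.sense()['finger_force'])"
```

```text
xs,vs 78.5 -2.3 tcp [474.  219.6  65.8] F u,v,z 1.3 1.3 5.4 head 327.6 open 0.0093
[ 0.05672681  0.40716753 -0.36823574] 34.67895269393921
```

Call:
carry_out:
  commands:
    - {"hand": -0.9,"offset": [0.002,-0.006,0],"yaw": 0}
    - {"hand": -0.9,"offset": [0.004,-0.012,0],"yaw": 0}
    - {"hand": -0.9,"offset": [0.004,-0.014,0],"yaw": 0}
    - {"hand": -0.9,"offset": [0.004,-0.014,0],"yaw": 0}
    - {"hand": -0.9,"offset": [0.004,-0.014,0],"yaw": 0}

```text
t: 23.15
eef_pos: [0.4747, 0.2172, 0.0658]
ee_rot: [[0.844, -0.536, 0.003], [-0.536, -0.844, 0.002], [0.001, -0.003, -1.0]]
contact_force: [-2.2, 1.8, 5.4]
opening: 0.0091
finger_force: 34.8
```

```bash
python3 -c "
from h import *
where();print(env.sense()['torque'],env.sense()['finger_force'])"
```

```text
xs,vs 76.0 -2.3 tcp [474.7 217.2  65.8] F u,v,z 2.4 1.6 5.4 head 327.6 open 0.0091
[ 0.14420182  0.44814091 -0.40650971] 34.794126749038696
```

Call:
carry_out:
  commands:
    - {"hand": -0.9,"offset": [0.001,-0.005,0],"yaw": 0}
    - {"hand": -0.9,"offset": [0.003,-0.01,0],"yaw": 0}
    - {"hand": -0.9,"offset": [0.004,-0.014,0],"yaw": 0}
    - {"hand": -0.9,"offset": [0.004,-0.014,0],"yaw": 0}
    - {"hand": -0.9,"offset": [0.004,-0.014,0],"yaw": 0}

```text
t: 23.65
eef_pos: [0.4754, 0.215, 0.0658]
ee_rot: [[0.844, -0.536, 0.002], [-0.536, -0.844, 0.003], [0.0, -0.004, -1.0]]
contact_force: [-2.2, 3.3, 5.9]
opening: 0.0095
finger_force: 35.0
```

```bash
python3 -c "
from h import *
where();t=img('side')"
```

```text
xs,vs 73.7 -2.3 tcp [475.4 215.   65.8] F u,v,z 3.8 1.2 5.9 head 327.6 open 0.0095
```

Call:
carry_out:
  commands:
    - {"hand": -0.9,"offset": [0.001,-0.005,0],"yaw": 0}
    - {"hand": -0.9,"offset": [0.003,-0.01,0],"yaw": 0}
    - {"hand": -0.9,"offset": [0.003,-0.01,0],"yaw": 0}
    - {"hand": -0.9,"offset": [0.003,-0.01,0],"yaw": 0}
    - {"hand": -0.9,"offset": [0.003,-0.01,0],"yaw": 0}

```text
t: 24.2
eef_pos: [0.4754, 0.2147, 0.0658]
ee_rot: [[0.845, -0.535, 0.001], [-0.535, -0.845, 0.007], [-0.003, -0.007, -1.0]]
contact_force: [-4.1, 7.3, 5.8]
opening: 0.0094
finger_force: 35.3
```

```bash
python3 -c "
from h import *
where();t=img('side')"
```

```text
xs,vs 73.4 -2.3 tcp [475.4 214.7  65.8] F u,v,z 8.2 1.9 5.8 head 327.7 open 0.0094
```

Call:
carry_out:
  commands:
    - {"hand": -0.9,"offset": [0.001,-0.004,0],"yaw": 0}
    - {"hand": -0.9,"offset": [0,-0.004,0],"yaw": -0.12}
    - {"hand": -0.9,"offset": [-0.001,-0.005,0],"yaw": -0.25}
    - {"hand": -0.9,"offset": [-0.003,-0.005,0],"yaw": -0.38}
    - {"hand": -0.9,"offset": [-0.004,-0.005,0],"yaw": -0.5}

```text
t: 24.75
eef_pos: [0.475, 0.2143, 0.0658]
ee_rot: [[0.462, -0.887, 0.002], [-0.887, -0.462, 0.008], [-0.006, -0.005, -1.0]]
contact_force: [-2.7, 8.3, 4.6]
opening: 0.0093
finger_force: 33.2
```

```bash
python3 -c "
from h import *
where();s=env.sense();print(s['torque'],s['finger_force'],s['opening'])"
```

```text
xs,vs 73.2 -1.8 tcp [475.  214.3  65.8] F u,v,z 8.7 0.2 4.6 head 297.5 open 0.0093
[1.7083741  0.67536668 0.09406594] 33.17291557788849 0.009312927594757802
```

Call:
carry_out:
  commands:
    - {"hand": -0.9,"offset": [-0.001,0,0],"yaw": -0.12}
    - {"hand": -0.9,"offset": [-0.002,0,0],"yaw": -0.25}
    - {"hand": -0.9,"offset": [-0.003,0,0],"yaw": -0.38}
    - {"hand": -0.9,"offset": [-0.004,-0.001,0],"yaw": -0.5}
    - {"hand": -0.9,"offset": [-0.004,-0.001,0],"yaw": -0.6}

```text
t: 25.25
eef_pos: [0.4744, 0.2142, 0.0659]
ee_rot: [[-0.147, -0.989, 0.002], [-0.989, 0.147, 0.008], [-0.008, -0.001, -1.0]]
contact_force: [-2.9, 8.4, 3.6]
opening: 0.0093
finger_force: 33.2
```

```bash
python3 -c "
from h import *
where();s=env.sense();print(s['torque'],s['finger_force'],s['opening'])"
```

```text
xs,vs 73.2 -1.2 tcp [474.4 214.2  65.9] F u,v,z 8.9 0.4 3.6 head 261.5 open 0.0093
[1.71133662 0.71700383 0.06304267] 33.239232301712036 0.00933998200227336
```

Call:
carry_out:
  commands:
    - {"hand": -0.9,"offset": [-0.001,0,0],"yaw": -0.1}
    - {"hand": -0.9,"offset": [-0.002,0,0],"yaw": -0.18}
    - {"hand": -0.9,"offset": [-0.002,0,0],"yaw": -0.25}
    - {"hand": -0.9,"offset": [-0.002,0,0],"yaw": -0.31}
    - {"hand": -0.9,"offset": [-0.002,0,0],"yaw": -0.31}

```text
t: 25.75
eef_pos: [0.4742, 0.2143, 0.066]
ee_rot: [[-0.45, -0.893, 0.003], [-0.893, 0.45, 0.008], [-0.008, 0.001, -1.0]]
contact_force: [-1.6, 8.2, 4.3]
opening: 0.009
finger_force: 40.0
```

```bash
python3 -c "
from h import *
where();s=env.sense();print(s['torque'],s['finger_force'],s['opening'])"
```

```text
xs,vs 73.3 -1.0 tcp [474.2 214.3  66. ] F u,v,z 8.3 -0.8 4.3 head 243.2 open 0.009
[1.66300568 0.46589365 0.81047255] 39.974979758262634 0.008955362331047082
```

The knob is at its stop: the torque jumped to 0.8 N m. Releasing and lifting clear.

Call:
carry_out:
  commands:
    - {"hand": -0.5,"offset": [0,0,0],"yaw": 0}
    - {"hand": 0,"offset": [0,0,0],"yaw": 0}
    - {"hand": 0,"offset": [0,0,0],"yaw": 0}
    - {"hand": 0,"offset": [0,0,0.1],"yaw": 0}
    - {"hand": 0,"offset": [0,0,0.3],"yaw": 0}

```text
t: 26.25
eef_pos: [0.4705, 0.2087, 0.1208]
ee_rot: [[-0.454, -0.891, -0.008], [-0.891, 0.454, -0.004], [0.007, 0.005, -1.0]]
contact_force: [0.2, 0.4, -0.9]
opening: 0.0426
finger_force: 0.0
```

Call:
carry_out:
  commands:
    - {"hand": 0,"offset": [-0.1,-0.25,0.2],"yaw": 0}
    - {"hand": 0,"offset": [-0.3,-0.5,0.2],"yaw": 0}
    - {"hand": 0,"offset": [-0.5,-0.75,0.2],"yaw": 0}
    - {"hand": 0,"offset": [-0.6,-1,0.2],"yaw": 0}
    - {"hand": 0,"offset": [-0.6,-1,0.2],"yaw": 0}

```text
t: 26.75
eef_pos: [0.3514, 0.0087, 0.1635]
ee_rot: [[-0.453, -0.891, 0.0], [-0.891, 0.453, -0.001], [0.001, -0.001, -1.0]]
contact_force: [0.4, -1.3, 1.0]
opening: 0.0427
finger_force: 0.0
```

Call:
carry_out:
  commands:
    - {"hand": 0,"offset": [0,-0.25,0],"yaw": 0}
    - {"hand": 0,"offset": [0,-0.5,0],"yaw": 0}
    - {"hand": 0,"offset": [0,-0.75,0],"yaw": 0}
    - {"hand": 0,"offset": [0,-0.9,0],"yaw": 0}
    - {"hand": 0,"offset": [0,-0.9,0],"yaw": 0}

```text
t: 27.25
eef_pos: [0.353, -0.1732, 0.1636]
ee_rot: [[-0.46, -0.888, 0.001], [-0.888, 0.46, -0.002], [0.001, -0.001, -1.0]]
contact_force: [0.2, 0.2, -0.2]
opening: 0.0427
finger_force: 0.0
```

```bash
python3 - <<'E'
from h import *
where();t=model();knob(t,76);blobs()
E
```

```text
xs,vs -263.7 225.3 tcp [ 353.  -173.2  163.6] F u,v,z 0.2 -0.3 -0.2 head 242.6 open 0.0427
model [164.43765903 187.1475827 ] [153 177  23  23 393] x -30.47436494996584 29.333844187345576 v -27.694741094333942 31.90488468981981 ((-0.6806926727294922, 2.349010467529297), (59.04679489135742, 59.396480560302734), 88.64598846435547)
knob [68.53231939 14.13117871] [  7  17  37  44 526] ((26.82413673400879, 39.489654541015625), (21.591825485229492, 54.0626106262207), 48.36646270751953)
........ ......................
...............................
...............................
:::::::::::::::::::::::::::::::
-------------------------------
+=======++++++++=====+++++==+++
+*++++**++*****++++++***+++++++
*****************+++*****++++++
*****************+++*#**+==----
********************##*+=-:::::
****************######*=-:.....
****************###%#*+-:......
********++++*****####*=-:......
*******++==++++++*##*+-:.... ..
******++===+++==+*##*=-:....  .
*****++====+++===*##*=-... ....
*****+====+***+++*##*=:.... ...
*****+++++*##****###*=-........
******++**####***###*=-:.......
********#####****###*=-........
*****###%###*++**###*=-.... . .
****##%%%##**++**###+=:...... .
****##%%%#**+***###*+=:....... 
****##%%%##****####*+=-........
****###%%########***+=-:.... ..
****###%%########**++=-:.......
****############**++=-::.......
****###########**+==--:........
****##########***+=---:........
****########*****+=---::.......
****########*****++===--:::::::
[302.9 183.6] [294 175  19  20 329] [[ 511.1 -251.1   22. ]]
[164.4 187.2] [153 177  23  23 396] [[495.  149.4  22. ]]
[246.8 185.5] [237 177  20  19 307] [[503.1 -88.2  22. ]]
```

```bash
python3 -c "
from cell import workorder
print(workorder.finish_job())"
```

```text
the job is handed in; nothing more can be done
None
```

I turned the model teeth up, seated it against the pins, closed the jaw on it with about 6–8 N, turned the knob clockwise to its stop, left the other two models where they were, and handed the job in at about 27 s.

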